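# Pack a clamp jig snug and nip it up to the first click

## Robot

A 6-joint arm with a two-finger parallel gripper is mounted at the origin on the work surface. World frame = base frame: x ahead of the robot, y to its left, z up, the work surface at z = 0. Lengths are in m, angles in rad, forces in N, time in s.
With the tool pointing down it reaches from about 0.25 to 0.775 m from the base axis. Payload 4 kg.
Tool frame: the origin (TCP) lies on the centre line of the jaws, within the pads' length; the fingertips stand 11 mm ahead of it and the grasp point (between the pads) lies 8 mm behind it; y points along the fingers, z is the direction in which the jaws open and shut, and the axes are right-handed (so a half turn about y gives the same grasp; the last joint's range is limited). The gripper opens to 94 mm and grips with 3 to 60 N. Pads are 16 mm wide; open, the fingers measure 119 mm over their backs; the gripper's body (75 mm by 177 mm) begins 78 mm behind the grasp point.
Start: joints at [-1.332, 0.087, 1.371, -0, 1.684, -0.103], TCP at [0.184, -0.518, 0.186] pointing down, gripper open.
Joint ranges: [-3.1, 3.1], [-0.76, 2.03], [0.27, 2.55], [-1.08, 4.22], [0.17, 2.65], [-2.57, 2.57]. Speed limits (rad/s): [2.79, 2.79, 3.14, 3.14, 3.14, 3.14].

## Interface

Orientations are given as a unit quaternion [x, y, z, w].
In Python, from station import ctrl gives the robot as it stands.
- The arm moves only by the tool step_arm, never from a script. Its argument "series" is a list of rows, each a list of 7 numbers: the shift along the world's x, y, z in mm, then the turn, a rotation vector about the world's x, y, z in degrees, then the closure, from -1 (fully open) to 1 (shut), so that 0 is half open. A call has 1 to 20 rows; each row is the pose to reach, as a shift and turn from the pose commanded when the call began; what a row does not reach only later rows make up. A row lasts 1/8 s, in which the tool goes at most 62.5 mm and 10.7 degrees, less where a joint would pass 70% of its speed; a pose out of reach is approached as far as the arm can. A call with a gripper value outside its range is refused whole. The fingers move at their own pace and stop on an object; "grip_force" is the grip in N (left out, the last holds). Time passes only in rows, so rows that repeat a pose let the fingers close. It gives the time, the measured TCP pose, the force and the opening at its end, in the units of the state.
- ctrl.observe(): the state, without advancing time (a new reading comes with each control period).
- ctrl.read_camera(name): name is "scene" or "top" or "wrist"; returns a dict with "color" (384x512x3 uint8, red, green, blue), "camera_matrix" (3x3 intrinsics, pixels), "eye" and "rotation" of the camera in the world; the wrist camera has in their place "T_tool_cam" (4x4, takes a point from camera to tool coordinates, whose origin is the TCP and whose axes are the tool frame's). Camera axes: x right, y down, z forward; pixel columns grow to the right and rows downward; lengths in m; the calibration is good to about 2 mm. A picture is of the moment at which its call begins: read the wrist's pose just before it. There is no depth.
- ctrl.job_done(): hands the job in, once; it reports no verdict.
Trained networks look in the newest picture that a camera, given by its name, has taken for a name from the list of things; names that differ only in an ending like _2 or _b are one class to them, and where a whole thing is asked for, a point or a joint stands for the part that bears it (a point fixed in the world has none). Each returns a list of dicts, best first, with "score" (0 to 1); they miss things now and then, are a little off and sometimes report something else, mostly with a low value. They report only what shows in the picture. A call takes as long as a camera call. They do not tell look-alikes from the thing itself.
- ctrl.look_for(label, camera): "point" ([column, row] in pixels, amid what is visible of it).
- ctrl.mark_of(label, camera): "point" ([column, row] in pixels: a listed point, or the origin of a listed thing).
The state is a dict: "t": time; "q": joint angles; "qvel": joint speeds; "joint_torque": joint torques, N m; "eef_pos": TCP position; "eef_rot": TCP orientation; "ft_force": force on the tool from outside, world axes, zero at the start; "moment": the same for the moment, N m; "width": opening from 0.0 (shut) to 1.0 (fully open).
Only numpy, scipy, OpenCV 4.12 (cv2) and the standard library are available. Lean on these libraries where they do the work, as an engineer would, in place of code of your own. Each camera call takes 0.05 s, during which the arm holds its last target.

## Task

The quarter-turn clamp's stroke is too short to reach the power module standing under it: pack the gap with strips from the blue rack, one at a time, each slid flat under the white foot on top of what is already there until its nose meets the column. Stop adding when the pack is snug, that is when a strip drags as it goes in and lifts the sprung foot. Then turn the blue wing knob clockwise to its first click and let go, leaving spare strips in the rack and everything else undisturbed.

Things in the scene. Friction and masses are not known exactly. Their poses are not given: they have to be found in the camera images.
- jig: Clamp jig, fixed: dark base plate 170 x 90 x 12 mm, grey column, grey overhanging arm (30 mm wide, 68 to 82 mm above the bench). Origin on the bench below the foot's axis. x: the way strips slide in, from the open front to the column, whose front face is at x = +25 mm; z up. The module under the foot reaches from x = -49.5 to +24.5 mm, centred on y = 0.
- foot (a joint): Lift of the white domed foot (28 mm across) on its spring, m: 0 hanging free, 0.005 spring fully compressed, solid. Spring force 4 to 7 N. The strip that makes the pack snug drags with 4 to 12 N, loose ones under 1 N; a snug pack lifts the foot 1.7 to 4 mm before the knob is turned; one strip short it hangs 2 to 4 mm clear, and one too many cannot go in.
- foot_tip (a point): Lowest point of the white domed foot, on the jig's axis, 50.5 to 52 mm above the bench before packing.
- spindle (a joint): Turn of the cam spindle under the knob, rad, growing clockwise seen from above, range 0 to 1.5, starting at 0 to 0.25. Each rad lowers the foot's holder by 4 mm. It stays where it is left and needs about 0.06 N m to turn freely. On a snug pack it comes up tight somewhere between 0.55 and 1.0.
- clutch (a joint): Slip of the wing knob on its spindle, rad, growing clockwise, 0 at the start. The knob carries the spindle until the torque reaches 0.11 N m (pack clamped, or the spindle at the end of its stroke), then slips on it at that torque: the first click comes at 0.1 rad of slip, the second at 0.5 rad.
- knob_grip (a point): Centre of the knob's blue wing, on the jig's axis above the foot: a bar 48 mm long (this point's x), 12 mm thick (y) and 24 mm high (93 to 117 mm above the bench), over a black disc 38 mm across. The wing turns with clutch + spindle.
- rack: Blue strip rack, fixed: plate 110 (x) x 236 (y) x 6 mm with two ribs along y at x = -22 and +22 mm, 8 mm thick, tops 20 mm above the bench, and 8 mm high pins on them midway between the strips. Origin on the bench below its centre. Four strips lie along x across the ribs, 52 mm apart, their ends overhanging.
- strip1_mid (a point): Centre of a brown packing strip, 110 x 20 x 6 mm (x, y, z), 26 g, lying flat; x points to its rounded nose (3 mm radius), which goes in first; the tail with a black dot is the end to hold. Fully home its nose meets the jig's column, its centre at x = -30 mm, y = 0 in the jig's frame and its tail sticking out of the front.
- strip2_mid (a point): Centre of a brown packing strip, 110 x 20 x 6 mm (x, y, z), 26 g, lying flat; x points to its rounded nose (3 mm radius), which goes in first; the tail with a black dot is the end to hold. Fully home its nose meets the jig's column, its centre at x = -30 mm, y = 0 in the jig's frame and its tail sticking out of the front.
- strip3_mid (a point): Centre of a brown packing strip, 110 x 20 x 6 mm (x, y, z), 26 g, lying flat; x points to its rounded nose (3 mm radius), which goes in first; the tail with a black dot is the end to hold. Fully home its nose meets the jig's column, its centre at x = -30 mm, y = 0 in the jig's frame and its tail sticking out of the front.
- strip4_mid (a point): Centre of a brown packing strip, 110 x 20 x 6 mm (x, y, z), 26 g, lying flat; x points to its rounded nose (3 mm radius), which goes in first; the tail with a black dot is the end to hold. Fully home its nose meets the jig's column, its centre at x = -30 mm, y = 0 in the jig's frame and its tail sticking out of the front.
- sink_low_top (a point): Top centre of a power module with finned aluminium heat sink, 74 x 44 mm and 23.5 mm high, standing on a 12 mm thick plate, so its top is 35.5 mm above the bench. Only the one whose top lies below the foot (within 20 mm of the jig's axis) is to be clamped; the others wait on the grey tray.
- sink_mid_top (a point): Top centre of a power module with finned aluminium heat sink, 74 x 44 mm and 30 mm high, standing on a 12 mm thick plate, so its top is 42 mm above the bench. Only the one whose top lies below the foot (within 20 mm of the jig's axis) is to be clamped; the others wait on the grey tray.
- sink_tall_top (a point): Top centre of a power module with finned aluminium heat sink, 74 x 44 mm and 36.5 mm high, standing on a 12 mm thick plate, so its top is 48.5 mm above the bench. Only the one whose top lies below the foot (within 20 mm of the jig's axis) is to be clamped; the others wait on the grey tray.
- jar: Clear jar with blue cap, 52 mm across, 75 mm high, loose; origin under its centre. Leave alone.
- tip_cup: Black cup with brass wool, 60 mm across, 50 mm high, loose; origin under its centre. Leave alone.
Mind the look-alikes: they are no part of the job. What is shaped like the part that bears strip4_mid but grey is not meant.

How it is judged:
On the way, in this order (a step that is already met when the one before it is completed fails the run):
1. the pack is snug before the knob is turned: the foot is lifted at least 1.2 mm, every strip is fully home under it or still in the rack, the spindle is under 0.4 rad (value of joint foot above 0.0012 m and value of joint spindle below 0.4 rad and value of joint clutch below 0.1 rad and ((x of strip1_mid in the frame of jig between -0.038 and -0.024 m and y of strip1_mid in the frame of jig between -0.007 and 0.007 m and z of strip1_mid in the frame of jig between 0.034 and 0.058 m and angle between the x axis of strip1_mid and the x axis of jig, either way round below 0.12 rad and angle between strip1_mid's own z axis and vertical below 0.08 rad) or (x of strip1_mid in the frame of rack between -0.035 and 0.035 m and y of strip1_mid in the frame of rack between -0.115 and 0.115 m and z of strip1_mid in the frame of rack between 0.015 and 0.03 m and angle between strip1_mid's own z axis and vertical below 0.1 rad)) and ((x of strip2_mid in the frame of jig between -0.038 and -0.024 m and y of strip2_mid in the frame of jig between -0.007 and 0.007 m and z of strip2_mid in the frame of jig between 0.034 and 0.058 m and angle between the x axis of strip2_mid and the x axis of jig, either way round below 0.12 rad and angle between strip2_mid's own z axis and vertical below 0.08 rad) or (x of strip2_mid in the frame of rack between -0.035 and 0.035 m and y of strip2_mid in the frame of rack between -0.115 and 0.115 m and z of strip2_mid in the frame of rack between 0.015 and 0.03 m and angle between strip2_mid's own z axis and vertical below 0.1 rad)) and ((x of strip3_mid in the frame of jig between -0.038 and -0.024 m and y of strip3_mid in the frame of jig between -0.007 and 0.007 m and z of strip3_mid in the frame of jig between 0.034 and 0.058 m and angle between the x axis of strip3_mid and the x axis of jig, either way round below 0.12 rad and angle between strip3_mid's own z axis and vertical below 0.08 rad) or (x of strip3_mid in the frame of rack between -0.035 and 0.035 m and y of strip3_mid in the frame of rack between -0.115 and 0.115 m and z of strip3_mid in the frame of rack between 0.015 and 0.03 m and angle between strip3_mid's own z axis and vertical below 0.1 rad)) and ((x of strip4_mid in the frame of jig between -0.038 and -0.024 m and y of strip4_mid in the frame of jig between -0.007 and 0.007 m and z of strip4_mid in the frame of jig between 0.034 and 0.058 m and angle between the x axis of strip4_mid and the x axis of jig, either way round below 0.12 rad and angle between strip4_mid's own z axis and vertical below 0.08 rad) or (x of strip4_mid in the frame of rack between -0.035 and 0.035 m and y of strip4_mid in the frame of rack between -0.115 and 0.115 m and z of strip4_mid in the frame of rack between 0.015 and 0.03 m and angle between strip4_mid's own z axis and vertical below 0.1 rad))), for 0.2 s.
2. the knob is turned clockwise to the first click with the pack clamped solid (value of joint clutch above 0.1 rad and value of joint foot above 0.0043 m), for 0.1 s.
At the end, for the whole second after the job is handed in: Foot solid on the pack (lift over 4.3 mm); knob slipped past its first click (0.1 rad) but not its second (0.5 rad); each strip flat and either fully home (centre -8 to +6 mm from its home point, 7 mm sideways, 7 degrees) or in its rack (all of step 2 and value of joint clutch below 0.5 rad and ((x of strip1_mid in the frame of jig between -0.038 and -0.024 m and y of strip1_mid in the frame of jig between -0.007 and 0.007 m and z of strip1_mid in the frame of jig between 0.034 and 0.058 m and angle between the x axis of strip1_mid and the x axis of jig, either way round below 0.12 rad and angle between strip1_mid's own z axis and vertical below 0.08 rad) or (x of strip1_mid in the frame of rack between -0.035 and 0.035 m and y of strip1_mid in the frame of rack between -0.115 and 0.115 m and z of strip1_mid in the frame of rack between 0.015 and 0.03 m and angle between strip1_mid's own z axis and vertical below 0.1 rad)) and ((x of strip2_mid in the frame of jig between -0.038 and -0.024 m and y of strip2_mid in the frame of jig between -0.007 and 0.007 m and z of strip2_mid in the frame of jig between 0.034 and 0.058 m and angle between the x axis of strip2_mid and the x axis of jig, either way round below 0.12 rad and angle between strip2_mid's own z axis and vertical below 0.08 rad) or (x of strip2_mid in the frame of rack between -0.035 and 0.035 m and y of strip2_mid in the frame of rack between -0.115 and 0.115 m and z of strip2_mid in the frame of rack between 0.015 and 0.03 m and angle between strip2_mid's own z axis and vertical below 0.1 rad)) and ((x of strip3_mid in the frame of jig between -0.038 and -0.024 m and y of strip3_mid in the frame of jig between -0.007 and 0.007 m and z of strip3_mid in the frame of jig between 0.034 and 0.058 m and angle between the x axis of strip3_mid and the x axis of jig, either way round below 0.12 rad and angle between strip3_mid's own z axis and vertical below 0.08 rad) or (x of strip3_mid in the frame of rack between -0.035 and 0.035 m and y of strip3_mid in the frame of rack between -0.115 and 0.115 m and z of strip3_mid in the frame of rack between 0.015 and 0.03 m and angle between strip3_mid's own z axis and vertical below 0.1 rad)) and ((x of strip4_mid in the frame of jig between -0.038 and -0.024 m and y of strip4_mid in the frame of jig between -0.007 and 0.007 m and z of strip4_mid in the frame of jig between 0.034 and 0.058 m and angle between the x axis of strip4_mid and the x axis of jig, either way round below 0.12 rad and angle between strip4_mid's own z axis and vertical below 0.08 rad) or (x of strip4_mid in the frame of rack between -0.035 and 0.035 m and y of strip4_mid in the frame of rack between -0.115 and 0.115 m and z of strip4_mid in the frame of rack between 0.015 and 0.03 m and angle between strip4_mid's own z axis and vertical below 0.1 rad))); the robot touches nothing.
It fails at once if the knob is turned on to a second click (0.5 rad of slip) (value of joint clutch above 0.5 rad).
It fails at once if two strips are off the rack and out of the jig at once (strips are carried one at a time) ((not (horizontal distance between strip1_mid and jig below 0.045 m or horizontal distance between strip1_mid and rack below 0.125 m) and not (horizontal distance between strip2_mid and jig below 0.045 m or horizontal distance between strip2_mid and rack below 0.125 m)) or (not (horizontal distance between strip1_mid and jig below 0.045 m or horizontal distance between strip1_mid and rack below 0.125 m) and not (horizontal distance between strip3_mid and jig below 0.045 m or horizontal distance between strip3_mid and rack below 0.125 m)) or (not (horizontal distance between strip1_mid and jig below 0.045 m or horizontal distance between strip1_mid and rack below 0.125 m) and not (horizontal distance between strip4_mid and jig below 0.045 m or horizontal distance between strip4_mid and rack below 0.125 m)) or (not (horizontal distance between strip2_mid and jig below 0.045 m or horizontal distance between strip2_mid and rack below 0.125 m) and not (horizontal distance between strip3_mid and jig below 0.045 m or horizontal distance between strip3_mid and rack below 0.125 m)) or (not (horizontal distance between strip2_mid and jig below 0.045 m or horizontal distance between strip2_mid and rack below 0.125 m) and not (horizontal distance between strip4_mid and jig below 0.045 m or horizontal distance between strip4_mid and rack below 0.125 m)) or (not (horizontal distance between strip3_mid and jig below 0.045 m or horizontal distance between strip3_mid and rack below 0.125 m) and not (horizontal distance between strip4_mid and jig below 0.045 m or horizontal distance between strip4_mid and rack below 0.125 m))).
It fails at once if a module is shifted more than 12 mm (distance of any of sink_low_top, sink_mid_top, sink_tall_top from where it was at the start of the episode above 0.012 m).
It fails at once if the jar or the brass-wool cup is disturbed (moved more than 15 mm) (distance of any of jar, tip_cup from where it was at the start of the episode above 0.015 m).
It also fails if it takes over 72 s, if anything falls off the work surface, if the arm or the gripper's body presses on something with over 40 N, if the wrist force passes 120 N, or if a joint passes its speed limit or range.

## Working session

There is one attempt and no reset: what is moved stays moved. The work goes in short steps, Python scripts to look and compute and a tool call to move; the robot and the scene stay as the last step left them, time stands still between calls to the robot, and variables do not carry over. Pictures are saved under pics/ and viewed, and the job is handed in when it is done.

Besides the shell and the picture viewer there is one more tool, called after "Call:" by a JSON object that holds its "fn" and its "kwargs", one argument or row to a line. step_arm: Moves the arm, as the interface text tells. Its arguments: {"type":"object","properties":{"series":{"type":"array"},"grip_force":{"type":"number"}},"required":["series"]}

```bash
ls; mkdir -p pics; python3 - <<'E'
from station import ctrl
import cv2
s=ctrl.observe();print({k:(v if not hasattr(v,'round') else v) for k,v in s.items()})
for n in ("scene","top"):
    r=ctrl.read_camera(n);cv2.imwrite(f"pics/{n}0.png",cv2.resize(r["color"][:,:,::-1],None,fx=1.5,fy=1.5,interpolation=cv2.INTER_CUBIC))
    print(n,r["camera_matrix"],r["eye"],r["rotation"])
    for l in ["jig","foot_tip","knob_grip","rack","strip1_mid","sink_low_top","sink_mid_top","sink_tall_top","jar","tip_cup"]:
        print(l,[( [round(float(a)) for a in d["point"]],round(d["score"],2)) for d in ctrl.mark_of(l,n)])
E
```

```text
pics
{'t': 0.0, 'q': array([-1.33207605e+00,  8.79920353e-02,  1.37222967e+00, -4.74927057e-05,
        1.68357487e+00, -1.03112134e-01]), 'qvel': array([-1.04909408e-03,  9.58141409e-05, -6.49047865e-05, -5.30548474e-04,
        1.39206043e-03, -1.18946819e-03]), 'joint_torque': array([ 1.42241197e-04, -3.40183318e+01, -3.02423966e+01,  7.16533000e-02,
        3.30092758e-02, -1.68524903e-04]), 'eef_pos': array([ 0.18420313, -0.51762319,  0.18439645]), 'eef_rot': array([-0.12033598,  0.69757995, -0.69602739,  0.12019709]), 'ft_force': array([ 0.15831919, -0.9508195 , -0.10349165]), 'moment': array([-0.06039446, -0.01931143,  0.03528045]), 'width': 0.9990049861285176}
scene [[379.08722493   0.         258.79696594]
 [  0.         379.08722493 195.85995547]
 [  0.           0.           1.        ]] [1.02514801 0.04592118 0.81944842] [ 0.66509307  0.70058865 -0.19023763 -0.17503255]
jig [([225, 183], 0.92)]
foot_tip [([182, 149], 0.53), ([266, 287], 0.5)]
knob_grip [([222, 158], 0.81)]
rack [([351, 193], 0.57)]
strip1_mid [([353, 161], 0.91)]
sink_low_top [([169, 174], 0.84)]
sink_mid_top [([178, 151], 0.62)]
sink_tall_top [([226, 170], 0.96), ([349, 197], 0.62)]
jar [([234, 140], 0.73), ([265, 286], 0.57)]
tip_cup [([235, 142], 0.64)]
top [[409.56418943   0.         247.40788957]
 [  0.         409.56418943 192.91655395]
 [  0.           0.           1.        ]] [0.50886464 0.01381317 1.07874   ] [-0.69655768  0.71624234 -0.02653038  0.03317307]
jig [([286, 226], 0.7)]
foot_tip [([283, 274], 0.31), ([285, 229], 0.29)]
knob_grip [([286, 224], 0.79)]
rack [([168, 222], 0.74), ([284, 222], 0.69), ([172, 189], 0.52)]
strip1_mid [([162, 254], 0.54), ([287, 230], 0.36), ([339, 225], 0.19)]
sink_low_top [([338, 225], 0.91)]
sink_mid_top [([338, 249], 0.65)]
sink_tall_top [([285, 225], 0.65)]
jar [([240, 124], 0.68)]
tip_cup [([283, 273], 0.9)]
```

View pics/scene0.png

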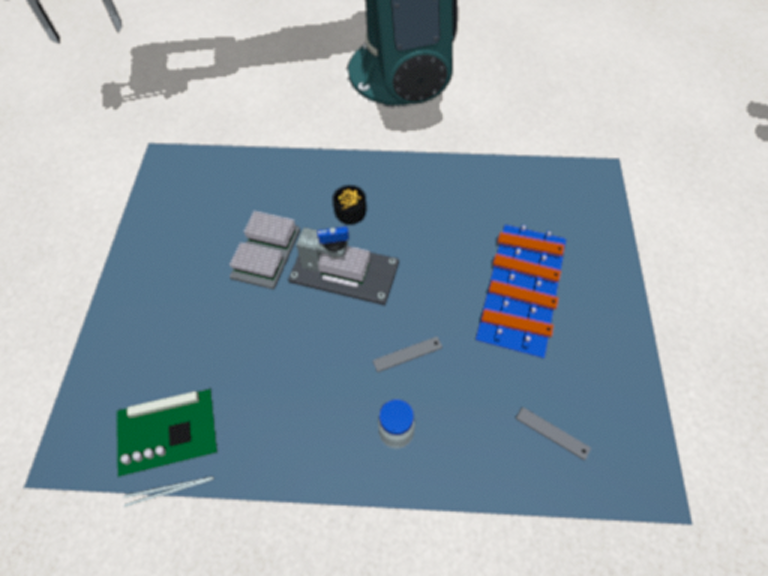

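View pics/top0.png

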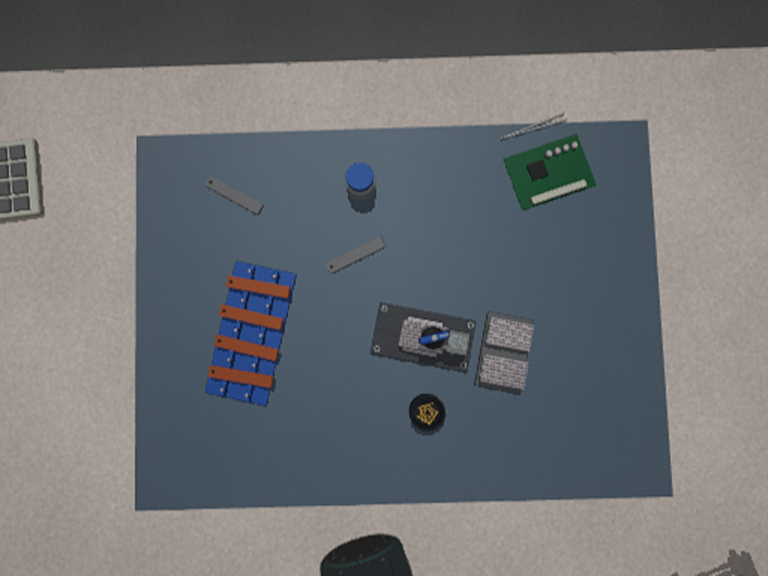

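Top view: the rack with four orange-brown strips is at about (250,335) with the tails (black dots) on the left. The jig is at about (425,338) with its column on the right. Two modules sit on the tray at (505,350), and two grey look-alike strips lie at (235,195) and (355,253). I'll fit poses next.

```bash
cat > h.py <<'E'
import numpy as np, cv2
from scipy.spatial.transform import Rotation as R
from station import ctrl
def cam(n):
    if n=="wrist":
        s=ctrl.observe(); r=ctrl.read_camera(n)
        T=np.eye(4);T[:3,:3]=R.from_quat(s["eef_rot"]).as_matrix();T[:3,3]=s["eef_pos"]
        T=T@np.array(r["T_tool_cam"]); return r["color"],np.array(r["camera_matrix"]),T[:3,3],T[:3,:3]
    r=ctrl.read_camera(n); q=np.array(r["rotation"])
    M=R.from_quat(q).as_matrix() if q.size==4 else q
    return r["color"],np.array(r["camera_matrix"]),np.array(r["eye"]),M
def ray(c,uv): 
    d=c[3]@np.linalg.inv(c[1])@np.array([uv[0],uv[1],1.]); return d/np.linalg.norm(d)
def onz(c,uv,z):
    d=ray(c,uv); return c[2]+d*(z-c[2][2])/d[2]
def proj(c,p):
    q=c[1]@(c[3].T@(np.array(p)-c[2])); return q[:2]/q[2]
def tri(c1,u1,c2,u2):
    A=[];b=[]
    for c,u in((c1,u1),(c2,u2)):
        d=ray(c,u);P=np.eye(3)-np.outer(d,d);A.append(P);b.append(P@c[2])
    return np.linalg.lstsq(np.vstack(A),np.hstack(b),rcond=None)[0]
def save(img,name,box=None,f=1):
    if box: img=img[box[1]:box[3],box[0]:box[2]]
    cv2.imwrite("pics/"+name,cv2.resize(img[:,:,::-1],None,fx=f,fy=f,interpolation=cv2.INTER_CUBIC))
def strips(c,z=.026,amin=150):
    hsv=cv2.cvtColor(c[0],cv2.COLOR_RGB2HSV)
    m=cv2.inRange(hsv,(2,130,60),(20,255,255))
    out=[]
    for k in cv2.findContours(m,cv2.RETR_EXTERNAL,cv2.CHAIN_APPROX_NONE)[0]:
        if cv2.contourArea(k)<amin: continue
        w=np.array([onz(c,p[0],z)[:2] for p in k])*1000
        (x,y),(a,b),t=cv2.minAreaRect(w.astype(np.float32))
        if a<b: a,b,t=b,a,t+90
        out.append((round(x,1),round(y,1),round(a,1),round(b,1),round((t+90)%180-90,1)))
    return sorted(out,key=lambda o:o[0])
E
python3 - <<'E'
from h import *
for n in("top","scene"):
    c=cam(n); print(n,strips(c)); 
    hsv=cv2.cvtColor(c[0],cv2.COLOR_RGB2HSV)
    save(c[0],n+"1.png",(235,190,365,270) if n=="top" else (145,130,275,210),6)
E
```

```text
top [(456.2, 250.0, 109.3, 18.9, 78.6), (505.7, 239.3, 108.9, 18.8, 75.2), (557.8, 230.7, 109.4, 19.1, 75.0), (609.7, 217.9, 108.5, 19.2, 78.4)]
scene [(458.5, 249.6, 108.0, 20.4, 78.2), (506.7, 239.2, 108.0, 19.9, 74.7), (558.4, 230.9, 108.0, 20.3, 75.4), (610.4, 218.1, 108.6, 19.6, 78.1)]
```

```bash
python3 - <<'E'
from h import *
w=cam("wrist"); save(w[0],"w0.png",None,1.5)
t=w[3]; print("cam axes",np.round(t,2), w[2], w[1])
E
```

```text
cam axes [[ 0.34 -0.91 -0.23]
 [-0.94 -0.33 -0.08]
 [ 0.    0.25 -0.97]] [ 0.25207608 -0.49411018  0.38376267] [[308.43897623   0.         258.31824231]
 [  0.         308.43897623 192.51614011]
 [  0.           0.           1.        ]]
```

View pics/top1.png

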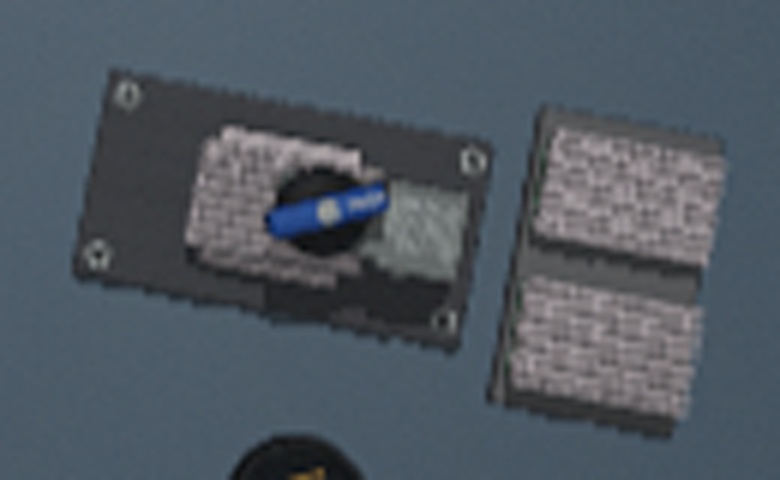

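View pics/scene1.png

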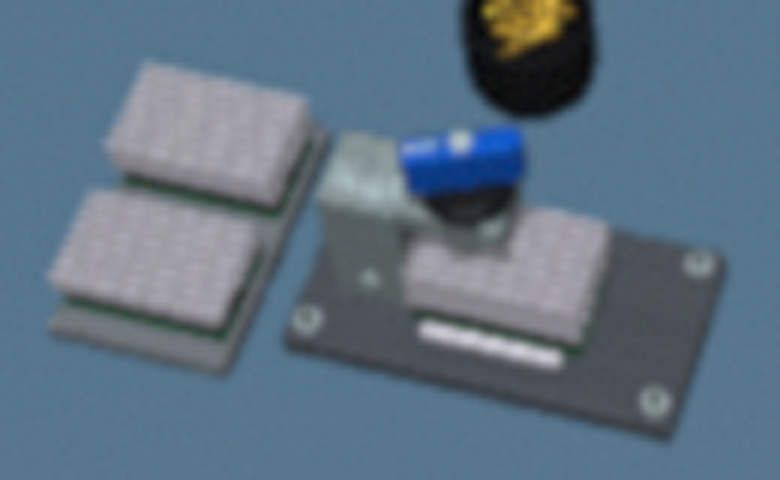

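View pics/w0.png

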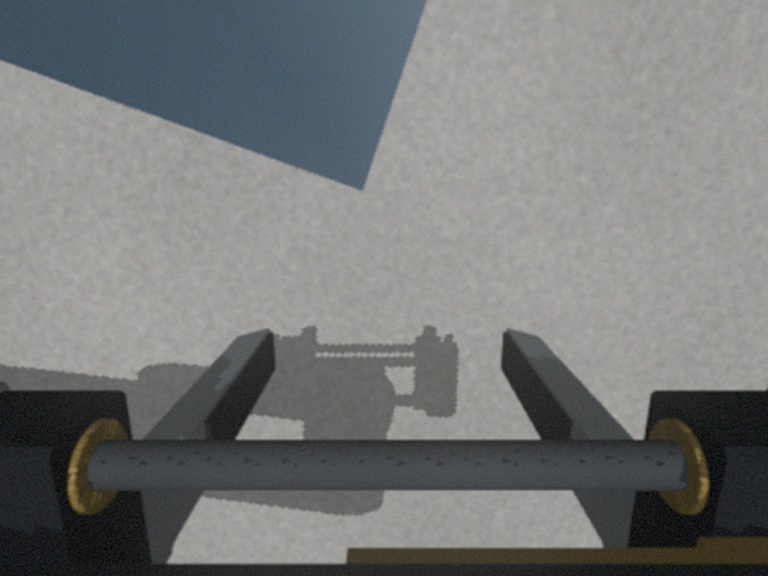

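```bash
python3 - <<'E'
from h import *
ct=cam("top");cs=cam("scene")
T=lambda p:(235+(p[0]+.5)/6-.5,190+(p[1]+.5)/6-.5); S=lambda p:(145+(p[0]+.5)/6-.5,130+(p[1]+.5)/6-.5)
P=np.array([onz(ct,T(p),.012)[:2]*1000 for p in((112,70),(492,145),(458,348),(75,275))]);print(P.round(1))
Q=np.array([onz(cs,S(p),.012)[:2]*1000 for p in((285,345),(668,438),(728,258))]);print(Q.round(1))
(x,y),wh,a=cv2.minAreaRect(P.astype(np.float32));print((x,y),wh,a, P.mean(0))
d=(P[1]+P[2]-P[0]-P[3]);ang=np.arctan2(d[1],d[0]);print("jig x dir deg",np.degrees(ang))
k1=onz(ct,T((328,211)),.117);k2=onz(cs,S((461,141)),.117);print("knob",k1*1000,k2*1000,tri(ct,T((328,211)),cs,S((461,141)))*1000)
o=(k1+k2)[:2]/2
np.save("jig.npy",[o[0],o[1],ang])
u=np.array([np.cos(ang),np.sin(ang)]);v=np.array([-u[1],u[0]])
W=lambda x,y,z:np.array([*(o+u*x+v*y),z])
for n,c,F,off in(("top",ct,T,(235,190,365,270)),("scene",cs,S,(145,130,275,210))):
    img=cv2.resize(c[0][off[1]:off[3],off[0]:off[2]],None,fx=6,fy=6,interpolation=cv2.INTER_CUBIC)
    g=lambda p:tuple(int(round((q-oo+.5)*6-.5)) for q,oo in zip(proj(c,p),off[:2]))
    for z,col in((.0355,(255,0,0)),(.042,(255,255,0)),(.0485,(0,255,0))):
        pts=[g(W(x,y,z)) for x,y in((-.0495,-.022),(.0245,-.022),(.0245,.022),(-.0495,.022))]
        cv2.polylines(img,[np.array(pts)],True,col,1)
    pts=[g(W(x,y,.068)) for x,y in((-.015,-.015),(.025,-.015),(.025,.015),(-.015,.015))]
    cv2.polylines(img,[np.array(pts)],True,(255,0,255),1)
    save(img,n+"2.png")
E
```

```text
[[ 577.1    8. ]
 [ 539.9 -155.6]
 [ 453.1 -137.4]
 [ 488.9   26.5]]
[[ 543.7 -153.2]
 [ 579.9    8.5]
 [ 491.5   28.9]]
(515.1043090820312, -64.69534301757812) (168.3735809326172, 90.13243103027344) 77.70417785644531 [514.74476908 -64.62365027]
jig x dir deg -102.5463608846954
knob [512.9463397  -74.04139868 117.        ] [512.46177696 -73.03032771 117.        ] [512.8884246  -73.46518455 117.55655556]
```

View pics/top2.png

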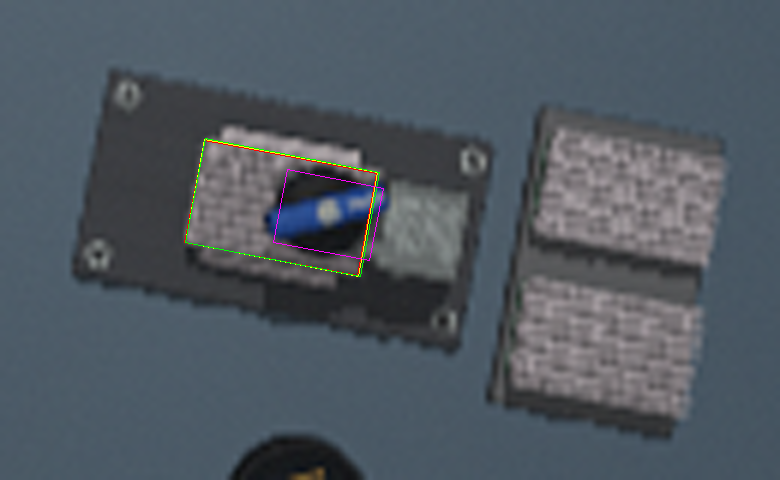

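View pics/scene2.png

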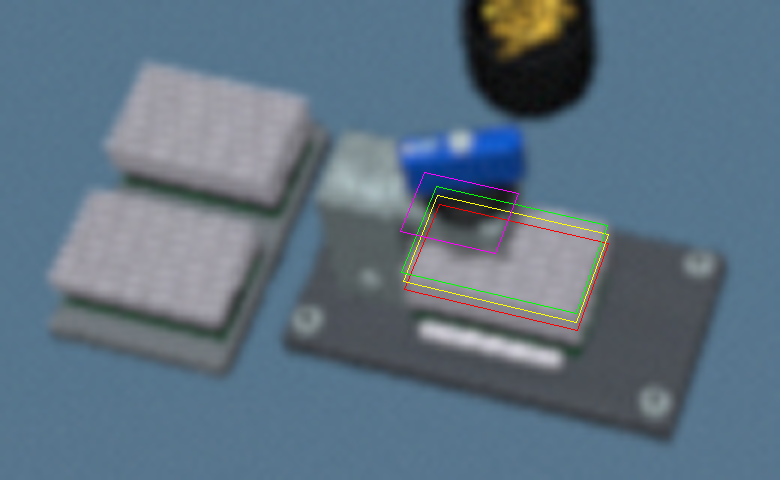

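```bash
python3 - <<'E'
from h import *
s=ctrl.observe();M=R.from_quat(s["eef_rot"]);print(M.as_matrix().round(3))
jz=M.as_matrix()[:,2];yaw=np.degrees(np.arctan2(jz[1],jz[0]));print(yaw)
dy=-12.5-yaw;print("dyaw",dy)
for t in(-20,-45):print((R.from_euler('x',t,degrees=True)*R.from_euler('z',dy,degrees=True)).as_rotvec(degrees=True).round(1))
E
```

```text
[[-0.942  0.     0.335]
 [-0.335 -0.    -0.942]
 [-0.    -1.     0.   ]]
-70.41678409961399
dyaw 57.91678409961399
[-18.3  10.1  57.3]
[-41.   22.7  54.8]
```

Call:
{"fn": "step_arm", "kwargs": {
  "series": [
    [30,60,20,0,0,10,0],
    [60,110,40,0,0,20,0],
    [90,165,40,0,0,30,0],
    [120,220,40,0,0,40,0],
    [150,270,40,0,0,50,0],
    [180,325,40,0,0,57.9,0],
    [210,380,40,0,0,57.9,0],
    [240,430,40,0,0,57.9,0],
    [270,485,40,-9,5,57.8,0],
    [300,540,20,-18.3,10.1,57.3,0],
    [326,578,6,-28,15.5,56.5,0],
    [326,578,-10,-41,22.7,54.8,0],
    [326,578,-20,-41,22.7,54.8,0],
    [326,578,-20,-41,22.7,54.8,0],
    [326,578,-20,-41,22.7,54.8,0]
  ]
}}

```text
t: 3.22
eef_pos: [0.5109, 0.0595, 0.1669]
eef_rot: [0.577, -0.299, 0.721, -0.24]
ft_force: [-0.6, -0.3, -1.0]
width: 0.496
```

```bash
python3 - <<'E'
from h import *
w=cam("wrist"); save(w[0],"w1.png",None,1.5)
o0,o1,ang=np.load("jig.npy");o=np.array([o0,o1])
u=np.array([np.cos(ang),np.sin(ang)]);v=np.array([-u[1],u[0]])
W=lambda x,y,z:np.array([*(o+u*x+v*y),z])
img=w[0].copy()
c=proj(w,W(0,0,.05)).astype(int);print(c)
b=(max(c[0]-65,0),max(c[1]-50,0),c[0]+65,c[1]+50)
img=cv2.resize(img[b[1]:b[3],b[0]:b[2]],None,fx=6,fy=6,interpolation=cv2.INTER_CUBIC);save(img,"w1c.png")
for z,col in((.0355,(255,0,0)),(.042,(255,255,0)),(.0485,(0,255,0))):
    pts=[((proj(w,W(x,y,z))-b[:2]+.5)*6).astype(int) for x,y in((-.0495,-.022),(.0245,-.022),(.0245,.022),(-.0495,.022))]
    cv2.polylines(img,[np.array(pts)],True,col,1)
save(img,"w1d.png")
for l in("sink_low_top","sink_mid_top","sink_tall_top","foot_tip"):print(l,[(np.round(d["point"]),round(d["score"],2)) for d in ctrl.mark_of(l,"wrist")])
E
```

```text
[261 182]
sink_low_top [(array([272., 217.]), 0.51), (array([268., 221.]), 0.41)]
sink_mid_top [(array([234., 223.]), 0.86)]
sink_tall_top [(array([259., 178.]), 0.79), (array([260., 182.]), 0.45)]
foot_tip [(array([260., 182.]), 0.43)]
```

View pics/w1.png

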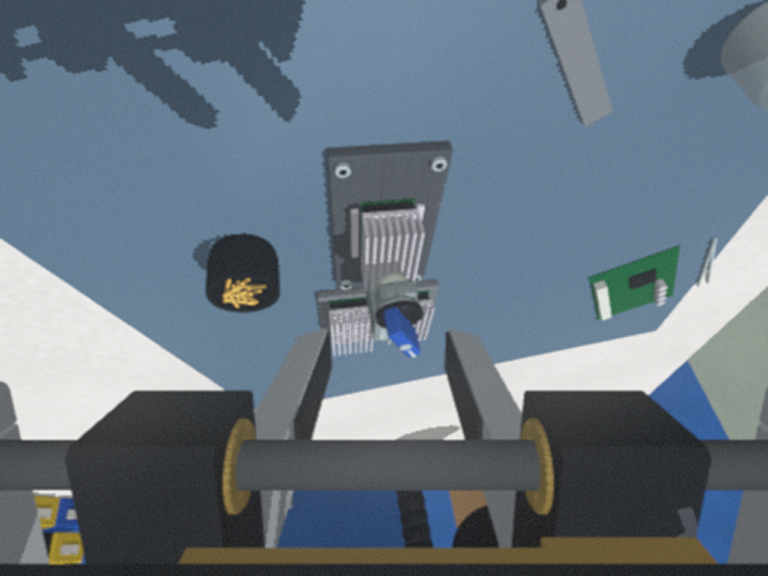

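View pics/w1c.png

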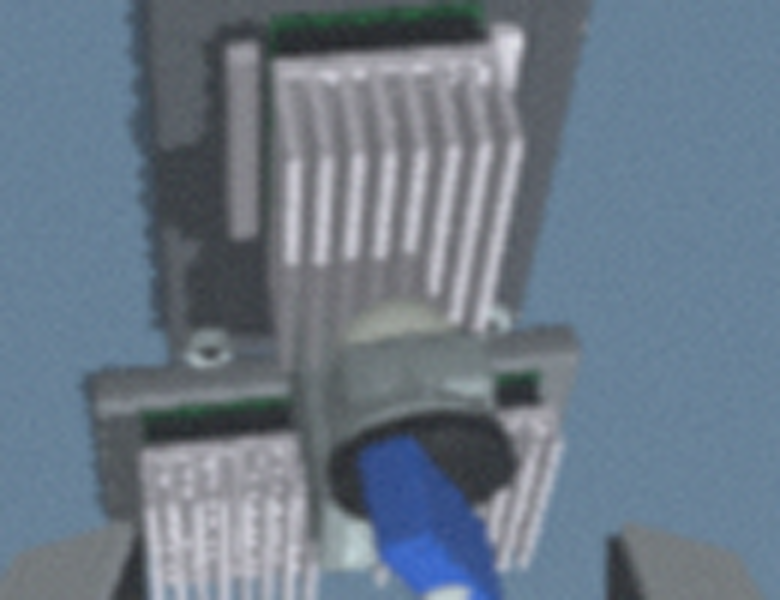

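View pics/w1d.png

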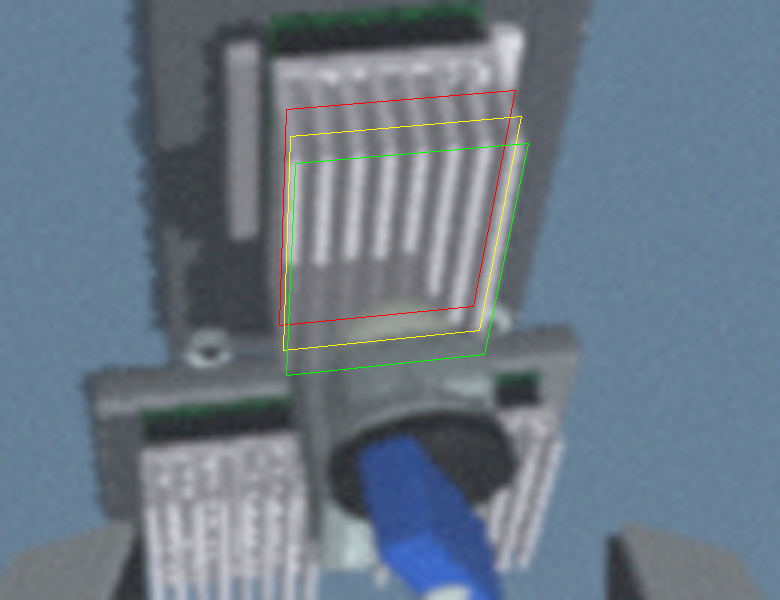

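The module under the foot is the tall one. Its front-top edge in the crop runs (290,155)-(520,140), which matches the green 48.5 mm overlay, and the network agrees. So one strip should make the pack snug. I'll take the strip second from the base side, at about (250,350) in the top view. It is orange-brown on the blue rack, unlike the grey ones.

```bash
cat >> h.py <<'E'
def down(yawdeg):  # tool y down, z along yaw
    a=np.radians(yawdeg);z=np.array([np.cos(a),np.sin(a),0]);y=np.array([0,0,-1.]);return R.from_matrix(np.c_[np.cross(y,z),y,z])
def delta(pos,yawdeg):
    s=ctrl.observe();r=down(yawdeg)*R.from_quat(s["eef_rot"]).inv()
    print("shift",((np.array(pos)-s["eef_pos"])*1000).round(1),"rv",r.as_rotvec(degrees=True).round(1),"F",s["ft_force"].round(2),"M",s["moment"].round(3),"w",round(s["width"]*94,1),"t",s["t"])
E
python3 - <<'E'
from h import *
delta((.517,.280,.11),-15)
E
```

```text
shift [  6.2 221.  -57.2] rv [44.9 -0.9 -2.2] F [-0.36  0.31 -0.34] M [ 0.321 -0.11   0.002] w 47.3 t 3.475
```

Call:
{"fn": "step_arm", "kwargs": {
  "series": [
    [0,50,20,9,0,-0.4,0.15],
    [2,100,20,18,0,-0.9,0.15],
    [4,150,0,27,-0.5,-1.4,0.15],
    [6,200,-30,36,-0.7,-1.8,0.15],
    [6,221,-50,44.9,-0.9,-2.2,0.15],
    [6,221,-57,44.9,-0.9,-2.2,0.15],
    [6,221,-57,44.9,-0.9,-2.2,0.15],
    [6,221,-57,44.9,-0.9,-2.2,0.15]
  ]
}}

```text
t: 4.47
eef_pos: [0.5169, 0.2811, 0.1096]
eef_rot: [0.432, -0.559, 0.561, -0.431]
ft_force: [0.3, 0.7, 0.1]
width: 0.424
```

```bash
python3 - <<'E'
from h import *
w=cam("wrist"); save(w[0],"w2.png",None,1.5)
print(strips(w,.026,800)); delta((.517,.280,.021),-15)
E
```

```text
[(504.8, 241.5, 106.4, 17.8, 74.7), (562.3, 256.3, 57.8, 18.8, 75.6), (609.6, 229.4, 88.4, 19.6, 77.8)]
shift [  0.1  -1.3 -88.6] rv [ 0.1  0.1 -0.2] F [ 1.2  -0.2  -0.09] M [-0.009 -0.084 -0.037] w 39.8 t 4.525
```

View pics/w2.png

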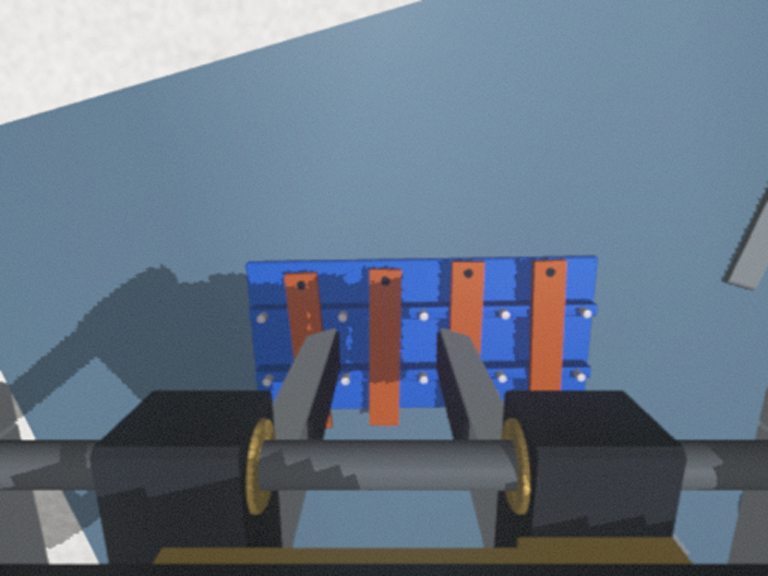

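Strip 2 (tail dot at (385,281)) lies midway between the fingers, and its neighbours are clear. I'll descend and grip.

Call:
{"fn": "step_arm", "kwargs": {
  "series": [
    [-0.5,-1,-40,0,0,0,0.15],
    [-0.5,-1,-75,0,0,0,0.15],
    [-0.5,-1,-88,0,0,0,0.15],
    [-0.5,-1,-88,0,0,0,0.15],
    [-0.5,-1,-88,0,0,0,1],
    [-0.5,-1,-88,0,0,0,1],
    [-0.5,-1,-88,0,0,0,1],
    [-0.5,-1,-88,0,0,0,1]
  ],
  "grip_force": 45
}}

```text
t: 5.52
eef_pos: [0.5161, 0.2799, 0.0211]
eef_rot: [0.431, -0.56, 0.561, -0.431]
ft_force: [-0.1, 0.4, 0.0]
width: 0.036
```

```bash
python3 - <<'E'
from h import *
delta((.517,.280,.021),-15)
w=cam("wrist"); save(w[0],"w3.png",None,1.5)
E
```

```text
shift [ 0.9  0.1 -0.1] rv [ 0.1  0.  -0.2] F [-0.06  0.36  0.05] M [ 0.009 -0.057  0.005] w 3.4 t 5.525
```

View pics/w3.png

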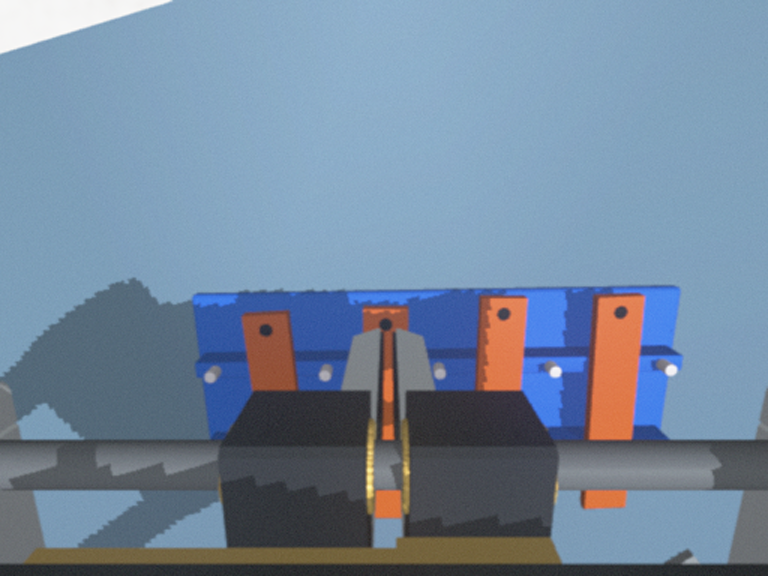

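```bash
python3 - <<'E'
from h import *
w=cam("wrist"); s=ctrl.observe();M=R.from_quat(s["eef_rot"]).as_matrix();p=s["eef_pos"]
for a in(.011,0,-.008,-.03):print(a,(proj(w,p+M[:,1]*a)*1.5).round())
print("dot z26",onz(w,(385/1.5,322/1.5),.026), "z0.01",onz(w,(385/1.5,322/1.5),.010))
ct=cam("top");save(ct[0],"t3.png",(120,150,220,290),4)
cs=cam("scene");save(cs[0],"s3.png",(290,130,400,250),5)
print(strips(ct,amin=60),s["width"])
E
```

```text
0.011 [387. 326.]
0 [387. 334.]
-0.008 [387. 340.]
-0.03 [387. 360.]
dot z26 [0.51706637 0.28728176 0.026     ] z0.01 [0.51564755 0.28210631 0.01      ]
[(386.8, -64.5, 31.9, 28.6, 43.6), (456.1, 245.7, 100.8, 18.4, 77.7), (503.2, 230.6, 90.8, 18.5, 74.5), (556.0, 224.0, 94.3, 18.7, 74.5), (609.7, 218.2, 108.1, 19.2, 78.4)] 0.0008815856658262366
```

View pics/s3.png

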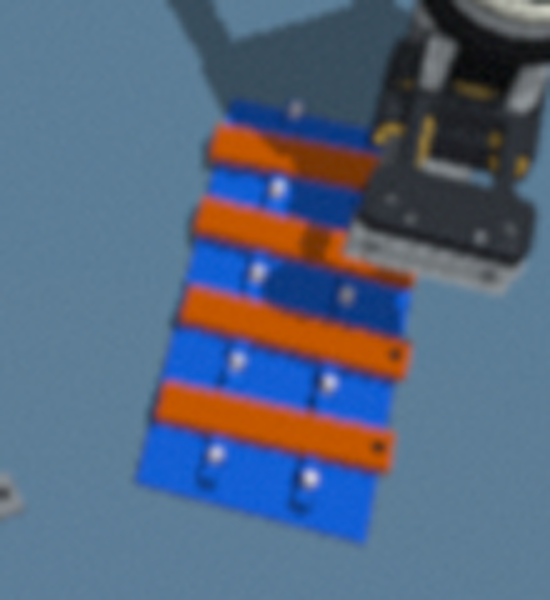

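```bash
python3 - <<'E'
from h import *
s=ctrl.observe();M=R.from_quat(s["eef_rot"]).as_matrix();p=s["eef_pos"]
w=cam("wrist")
print("tip depth",(w[3].T@(p+M[:,1]*.011-w[2])), "strip depth",(w[3].T@(np.array([.517,.287,.026])-w[2])))
print(s["eef_pos"],s["width"],s["ft_force"],M.round(3))
save(w[0],"w4.png",(150,180,400,384),3)
E
```

```text
tip depth [-0.00027552  0.01782353  0.22048746] strip depth [-0.00094481  0.01484667  0.20278599]
[0.51582139 0.27977661 0.02060268] 0.006394860330432792 [-0.4144597  -0.24923877  0.70258606] [[-0.256 -0.     0.967]
 [-0.967 -0.001 -0.256]
 [ 0.001 -1.    -0.   ]]
```

View pics/w4.png

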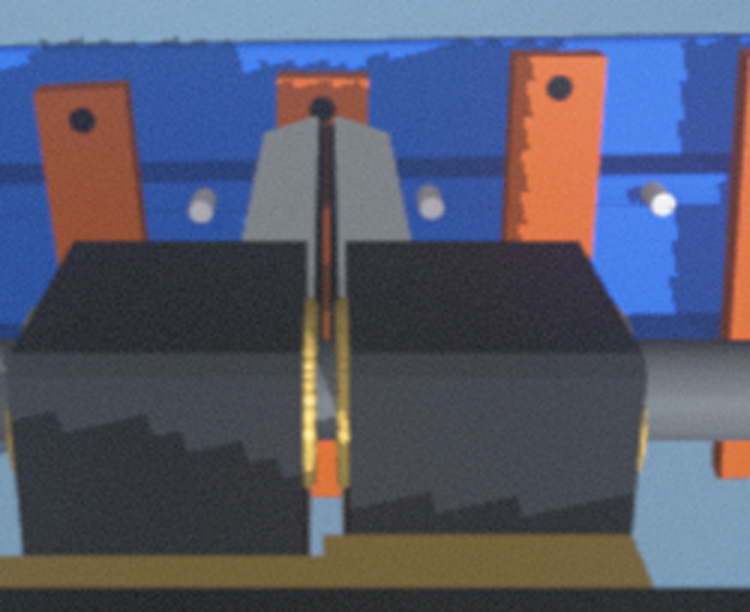

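View pics/t3.png

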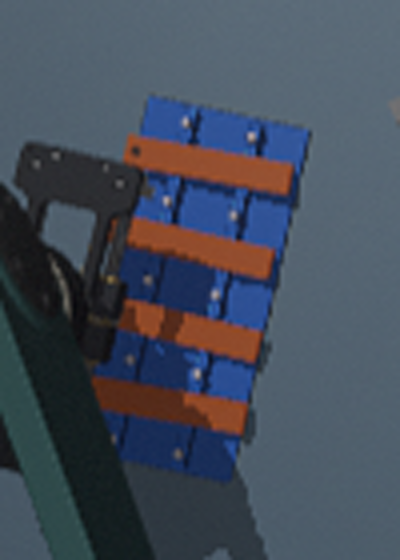

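The fingers closed to about 0 mm above the strip. The tip separations in the pictures also put the tips nearer the camera than stated. I'll open, go lower in small steps while watching the force, and try again.

Call:
{"fn": "step_arm", "kwargs": {
  "series": [
    [0,0,0,0,0,0,0.15],
    [0,0,0,0,0,0,0.15],
    [0,0,0,0,0,0,0.15],
    [0,0,-2,0,0,0,0.15],
    [0,0,-4,0,0,0,0.15],
    [0,0,-6,0,0,0,0.15],
    [0,0,-6,0,0,0,0.15]
  ],
  "grip_force": 20
}}

```text
t: 6.65
eef_pos: [0.5156, 0.2797, 0.0142]
eef_rot: [0.432, -0.56, 0.561, -0.431]
ft_force: [0.3, -0.8, 0.5]
width: 0.423
```

```bash
python3 - <<'E'
from h import *
delta((.517,.280,.021),-15)
w=cam("wrist"); save(w[0],"w5.png",(100,180,400,384),2.5)
E
```

```text
shift [1.4 0.3 6.8] rv [ 0.1 -0.1 -0.2] F [ 0.31 -0.75  0.51] M [-0.016 -0.044  0.057] w 39.7 t 6.65
```

View pics/w5.png

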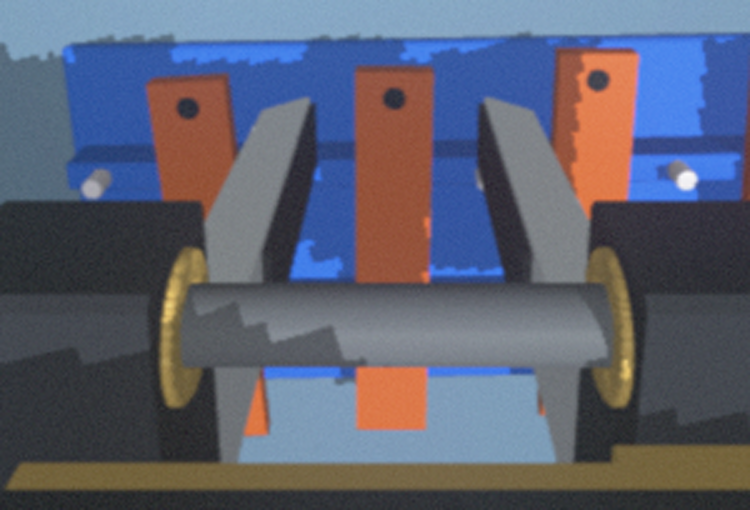

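Call:
{"fn": "step_arm", "kwargs": {
  "series": [
    [0,0,-2,0,0,0,0.15],
    [0,0,-4,0,0,0,0.15],
    [0,0,-4,0,0,0,1],
    [0,0,-4,0,0,0,1],
    [0,0,-4,0,0,0,1],
    [0,0,-4,0,0,0,1]
  ],
  "grip_force": 10
}}

```text
t: 7.45
eef_pos: [0.5159, 0.2798, 0.0107]
eef_rot: [0.432, -0.56, 0.561, -0.431]
ft_force: [-0.1, -0.2, 0.6]
width: 0.037
```

```bash
python3 - <<'E'
from h import *
delta((.517,.280,.021),-15)
w=cam("wrist"); save(w[0],"w6.png",(100,180,400,384),2.5)
E
```

```text
shift [ 1.1  0.2 10.3] rv [ 0.1 -0.  -0.2] F [-0.13 -0.25  0.6 ] M [-0.039 -0.037  0.036] w 3.5 t 7.45
```

View pics/w6.png

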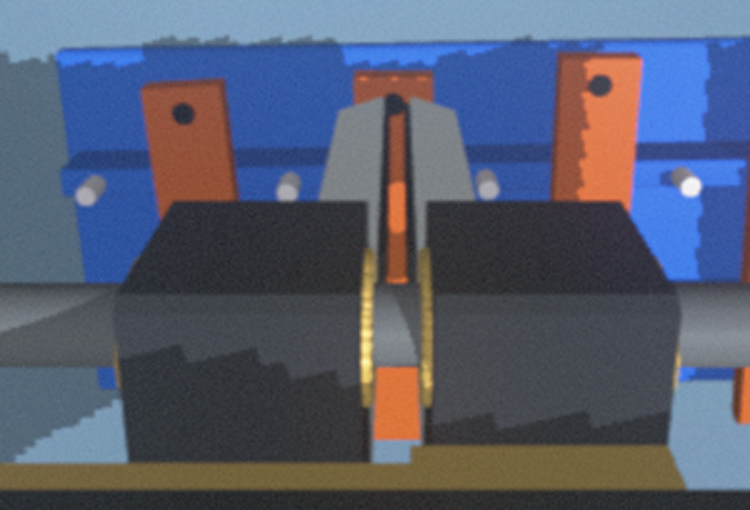

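Call:
{"fn": "step_arm", "kwargs": {
  "series": [
    [0,0,0,0,0,0,0.15],
    [0,0,0,0,0,0,0.15],
    [0,0,0,0,0,0,0.15],
    [0,0,-2,0,0,0,0.15],
    [0,0,-4,0,0,0,0.15],
    [0,0,-6,0,0,0,0.15],
    [0,0,-8,0,0,0,0.15],
    [0,0,-8,0,0,0,1],
    [0,0,-8,0,0,0,1],
    [0,0,-8,0,0,0,1],
    [0,0,-8,0,0,0,1],
    [0,0,-8,0,0,0,1]
  ],
  "grip_force": 10
}}

```text
t: 9.0
eef_pos: [0.5159, 0.2799, 0.0027]
eef_rot: [0.432, -0.56, 0.561, -0.431]
ft_force: [0.8, 0.6, -0.4]
width: 0.213
```

```bash
python3 - <<'E'
from h import *
delta((.517,.280,.021),-15)
w=cam("wrist"); save(w[0],"w7.png",(100,180,400,384),2.5)
E
```

```text
shift [ 1.1  0.1 18.3] rv [ 0.1 -0.  -0.2] F [ 0.84  0.62 -0.45] M [-0.012 -0.081  0.006] w 20.1 t 9.0
```

View pics/w7.png

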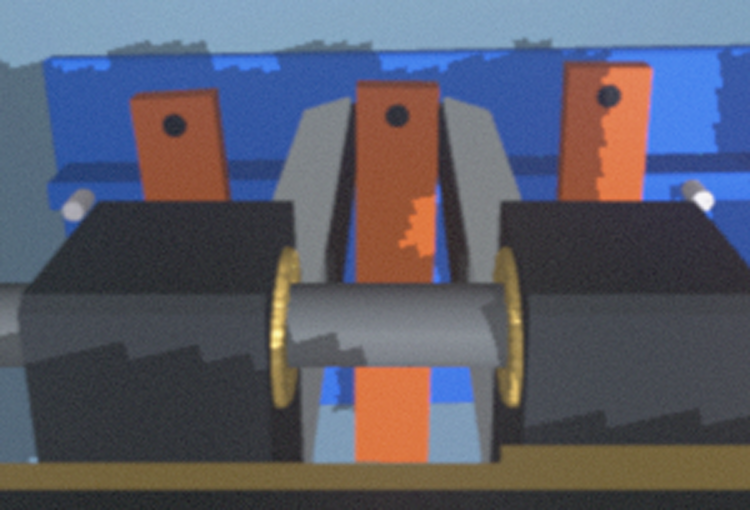

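The grip took the strip at 20.1 mm. The tips actually stand about 15–23 mm behind the reported TCP, not 11 mm ahead of it. I'll regrip a little deeper.

Call:
{"fn": "step_arm", "kwargs": {
  "series": [
    [0,0,0,0,0,0,0.45],
    [0,0,0,0,0,0,0.45],
    [0,0,-2,0,0,0,0.45],
    [0,0,-4,0,0,0,0.45],
    [0,0,-7,0,0,0,0.45],
    [0,0,-7,0,0,0,1],
    [0,0,-7,0,0,0,1],
    [0,0,-7,0,0,0,1]
  ],
  "grip_force": 45
}}

```text
t: 10.05
eef_pos: [0.5159, 0.2798, -0.0044]
eef_rot: [0.432, -0.56, 0.561, -0.431]
ft_force: [0.5, -0.3, -1.0]
width: 0.205
```

```bash
python3 - <<'E'
from h import *
delta((.517,.280,.021),-15)
w=cam("wrist"); save(w[0],"w8.png",(100,180,400,384),2.5)
E
```

```text
shift [ 1.1  0.2 25.4] rv [ 0.1 -0.  -0.2] F [ 0.54 -0.25 -0.95] M [-0.01  -0.096 -0.042] w 19.3 t 10.05
```

View pics/w8.png

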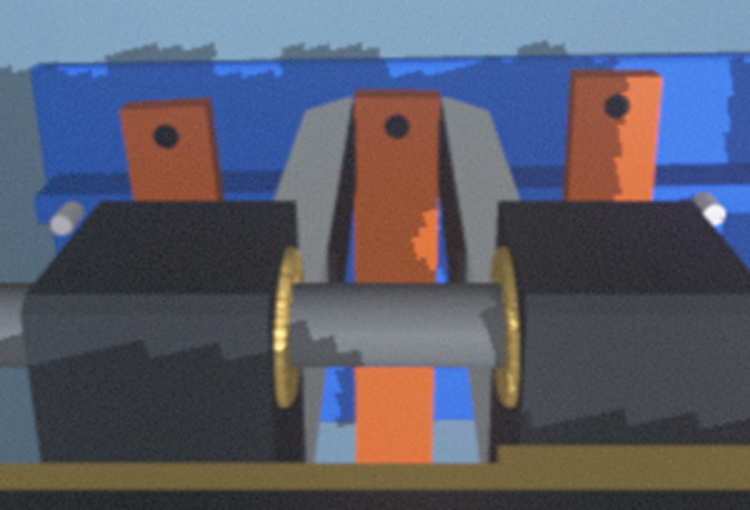

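Call:
{"fn": "step_arm", "kwargs": {
  "series": [
    [0,0,5,0,0,0,1],
    [0,0,15,0,0,0,1],
    [0,0,40,0,0,0,1],
    [0,0,75,0,0,0,1],
    [5,-40,80,0,0,1,1],
    [11,-95,80,0,0,2.3,1],
    [17,-150,80,0,0,2.3,1],
    [22,-200,80,0,0,2.3,1],
    [25,-226,70,0,0,2.3,1],
    [25,-226,60,0,0,2.3,1],
    [25,-226,60,0,0,2.3,1]
  ]
}}

```text
t: 11.48
eef_pos: [0.5401, 0.0545, 0.0549]
eef_rot: [-0.443, 0.552, -0.551, 0.442]
ft_force: [0.1, -0.3, -0.6]
width: 0.205
```

```bash
python3 - <<'E'
from h import *
delta((.541,.0544,.0256),-12.5)
cs=cam("scene");save(cs[0],"s9.png",(150,120,350,260),4)
ct=cam("top");save(ct[0],"t9.png",(190,150,350,270),5)
w=cam("wrist"); save(w[0],"w9.png",None,1.5)
for n,c in(("t",ct),("s",cs),("w",w)):
  print(n,strips(c,.087,80))
E
```

```text
shift [  0.9  -0.1 -29.3] rv [ 0.  -0.1  0. ] F [ 0.12 -0.27 -0.64] M [-0.022 -0.083  0.06 ] w 19.3 t 11.475
t [(459.2, 236.3, 103.0, 17.8, 78.6), (555.6, 220.5, 98.3, 18.0, 75.0), (605.6, 214.5, 85.0, 18.1, 78.4)]
s [(502.0, 233.9, 99.7, 18.8, 78.2), (527.4, -20.5, 35.2, 22.7, 76.0), (594.3, 216.7, 99.7, 18.8, 75.4), (642.2, 204.8, 100.0, 18.1, 78.0)]
w [(477.6, 186.5, 20.1, 15.7, 78.6), (524.5, -16.2, 29.6, 19.6, 77.5), (538.8, 45.9, 48.2, 20.2, 77.6), (548.3, 172.4, 17.8, 14.0, 75.2), (587.6, 163.4, 18.1, 14.1, 77.7)]
```

View pics/s9.png

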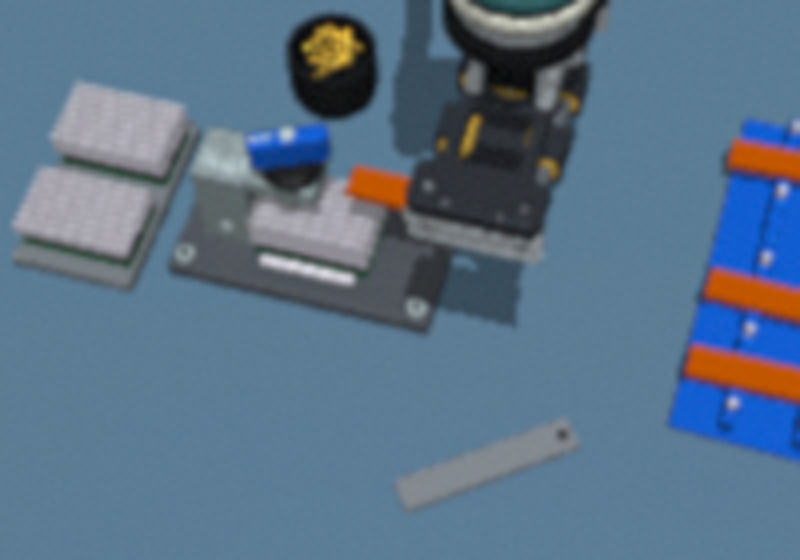

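View pics/w9.png

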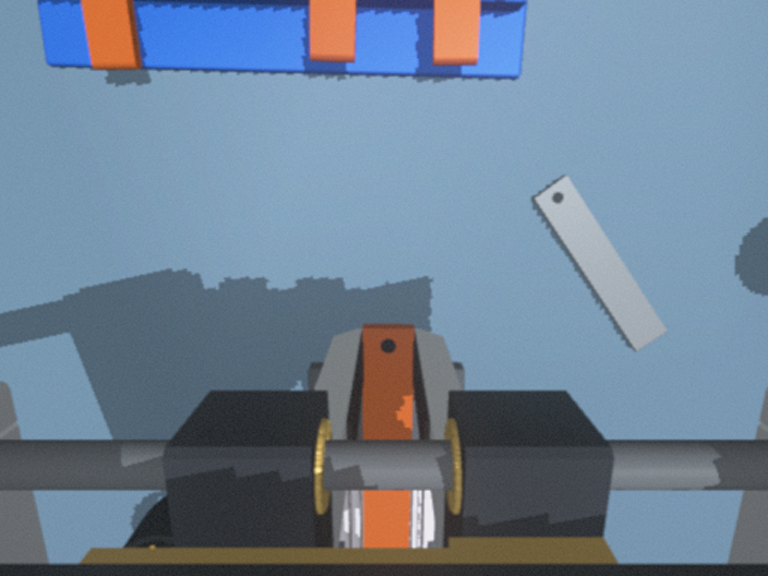

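View pics/t9.png

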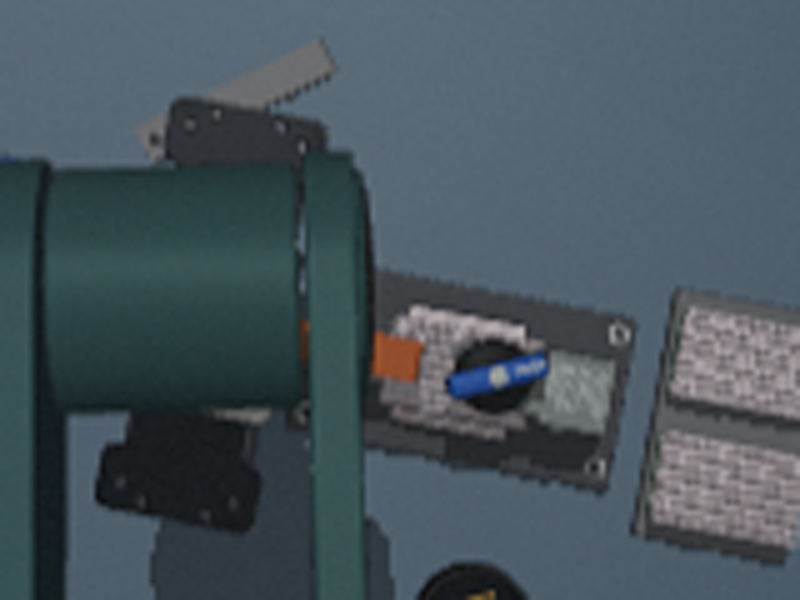

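```bash
cat >> h.py <<'E'
JO=np.array([.5127,-.0735]);JA=np.radians(-102.5);JU=np.array([np.cos(JA),np.sin(JA)]);JV=np.array([-JU[1],JU[0]])
def tojig(p): d=np.array(p[:2])-JO; return np.round([d@JU*1000,d@JV*1000]+[p[2]*1000] if len(p)>2 else [],1)
def W(x,y,z): return np.array([*(JO+JU*x/1000+JV*y/1000),z/1000])
E
python3 - <<'E'
from h import *
ct=cam("top");cs=cam("scene")
t=lambda p:(190+(p[0]+.5)/5-.5,150+(p[1]+.5)/5-.5);s=lambda p:(150+(p[0]+.5)/4-.5,120+(p[1]+.5)/4-.5)
for a,b in(((421,341),(350,190)),((417,382),(352,168)),((419,361),(351,179))):
  print(tojig(tri(ct,t(a),cs,s(b))))
for z in(82,85.3,88):print(z,s and [((proj(cs,W(-35,y,z))-(150,120))*4).round() for y in(-10,10)],[((proj(ct,W(-35,y,z))-(190,150))*5).round() for y in(-10,10)])
E
```

```text
[-38.   10.   89.2]
[-34.6  -9.2  83.7]
[-36.4   0.6  86.7]
82 [array([352., 167.]), array([342., 194.])] [array([414., 381.]), array([421., 341.])]
85.3 [array([351., 164.]), array([341., 191.])] [array([414., 381.]), array([422., 341.])]
88 [array([351., 161.]), array([341., 189.])] [array([414., 381.]), array([422., 341.])]
```

Call:
{"fn": "step_arm", "kwargs": {
  "series": [
    [1,0,-15,0,0,0,1],
    [1,0,-26,0,0,0,1],
    [1,0,-29,0,0,0,1],
    [1,0,-30,0,0,0,1],
    [1,0,-30,0,0,0,1]
  ]
}}

```text
t: 12.35
eef_pos: [0.5421, 0.0538, 0.0258]
eef_rot: [0.443, -0.551, 0.552, -0.442]
ft_force: [-0.0, -0.0, -0.5]
width: 0.2
```

```bash
python3 - <<'E'
from h import *
delta((.541,.0544,.0246),-12.5)
cs=cam("scene");save(cs[0],"s10.png",(180,130,290,220),6)
E
```

```text
shift [-1.1  0.6 -1.2] rv [0.1 0.  0. ] F [-0.02 -0.04 -0.51] M [-0.063 -0.046  0.006] w 18.8 t 12.35
```

View pics/s10.png

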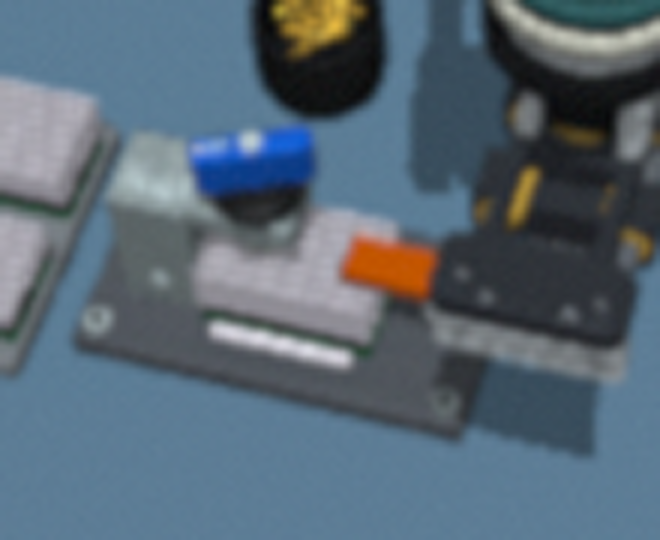

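Call:
{"fn": "step_arm", "kwargs": {
  "series": [
    [-1,-5,-0.8,0,0,0,1],
    [-3,-11,-0.8,0,0,0,1],
    [-4.8,-17,-0.8,0,0,0,1],
    [-5.8,-22,-0.8,0,0,0,1],
    [-6.8,-26,-0.8,0,0,0,1]
  ]
}}

```text
t: 13.02
eef_pos: [0.535, 0.0275, 0.0249]
eef_rot: [0.443, -0.551, 0.552, -0.442]
ft_force: [0.2, 1.0, -0.8]
width: 0.206
```

```bash
python3 - <<'E'
from h import *
s=ctrl.observe();print(tojig(s["eef_pos"]),(s["ft_force"]@[*JU,0]).round(2),(s["ft_force"]).round(2))
E
```

```text
[-1.034e+02 -1.000e-01  2.490e+01] -1.02 [ 0.19  1.   -0.79]
```

Nose is at about x=-7 mm. I'll keep pushing.

Call:
{"fn": "step_arm", "kwargs": {
  "series": [
    [-0.9,-4,0,0,0,0,1],
    [-1.7,-8,0,0,0,0,1],
    [-2.4,-11,0,0,0,0,1],
    [-3,-14,0,0,0,0,1]
  ],
  "grip_force": 55
}}

```text
t: 13.52
eef_pos: [0.5327, 0.0164, 0.025]
eef_rot: [-0.441, 0.552, -0.551, 0.444]
ft_force: [2.0, 5.6, 0.2]
width: 0.203
```

```bash
python3 - <<'E'
from h import *
s=ctrl.observe();print(tojig(s["eef_pos"]),(s["ft_force"]@[*JU,0]).round(2),(s["ft_force"]).round(2),s["moment"])
cs=cam("scene");save(cs[0],"s11.png",(180,130,290,220),6)
E
```

```text
[-92.1   0.1  25. ] -5.89 [1.96 5.6  0.19] [ 1.16609928e+00 -3.68019605e-01  1.43974470e-04]
```

View pics/s11.png

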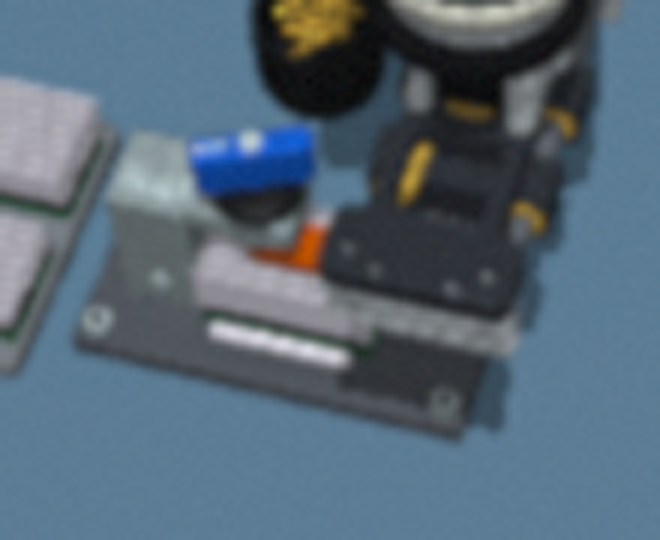

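Call:
{"fn": "step_arm", "kwargs": {
  "series": [
    [-0.9,-4,0,0,0,0,1],
    [-1.7,-8,0,0,0,0,1],
    [-2.6,-12,0,0,0,0,1],
    [-3.5,-16,0,0,0,0,1],
    [-3.5,-16,0,0,0,0,1]
  ]
}}

```text
t: 14.2
eef_pos: [0.5284, -0.0014, 0.0245]
eef_rot: [-0.443, 0.552, -0.551, 0.442]
ft_force: [1.0, 2.6, -1.8]
width: 0.203
```

```bash
python3 - <<'E'
from h import *
s=ctrl.observe();print(tojig(s["eef_pos"]),(s["ft_force"]@[*JU,0]).round(2),(s["ft_force"]).round(2),s["moment"])
E
```

```text
[-73.8  -0.2  24.5] -2.75 [ 1.01  2.6  -1.83] [ 0.73650662 -0.22957872  0.02887149]
```

Call:
{"fn": "step_arm", "kwargs": {
  "series": [
    [-0.3,-1.5,0,0,0,0,1],
    [-0.6,-3,0,0,0,0,1],
    [-0.9,-4,0,0,0,0,1]
  ]
}}

```text
t: 14.58
eef_pos: [0.5278, -0.0044, 0.0246]
eef_rot: [-0.442, 0.552, -0.551, 0.443]
ft_force: [1.5, 7.8, -2.5]
width: 0.199
```

```bash
python3 - <<'E'
from h import *
s=ctrl.observe();print(tojig(s["eef_pos"]),(s["ft_force"]@[*JU,0]).round(2),(s["ft_force"]).round(2),s["moment"])
cs=cam("scene");save(cs[0],"s12.png",(180,130,290,220),6)
E
```

```text
[-70.8  -0.2  24.6] -7.97 [ 1.46  7.84 -2.52] [ 1.51496031 -0.45352339 -0.02648304]
```

View pics/s12.png

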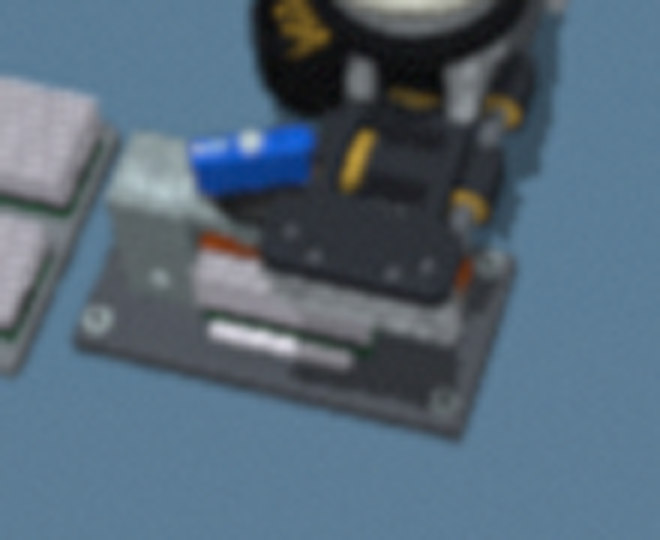

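Call:
{"fn": "step_arm", "kwargs": {
  "series": [
    [-0.2,-1,0,0,0,0,1],
    [-0.4,-2,0,0,0,0,1],
    [-0.4,-2,0,0,0,0,1]
  ]
}}

```text
t: 15.0
eef_pos: [0.5278, -0.0043, 0.0247]
eef_rot: [-0.441, 0.553, -0.55, 0.444]
ft_force: [2.2, 11.0, -0.6]
width: 0.205
```

```bash
python3 - <<'E'
from h import *
s=ctrl.observe();print(tojig(s["eef_pos"]),(s["ft_force"]@[*JU,0]).round(2),(s["ft_force"]).round(2),s["moment"])
E
```

```text
[-70.8  -0.2  24.7] -11.23 [ 2.19 11.02 -0.61] [ 2.07540545 -0.54297091  0.0642479 ]
```

The strip stopped at x=-70.8 while the force rose to 11 N, so its nose has met the column. I'll release and rise.

Call:
{"fn": "step_arm", "kwargs": {
  "series": [
    [0.3,1.5,0,0,0,0,1],
    [0.3,1.5,0,0,0,0,0.4],
    [0.3,1.5,0,0,0,0,0.2],
    [0.3,1.5,0,0,0,0,0.2],
    [2,8,20,0,0,0,0.2],
    [8,35,60,0,0,0,0.2],
    [18,80,100,0,0,0,0.2],
    [28,130,100,0,0,0,0.2],
    [28,130,100,0,0,0,0.2]
  ]
}}

```text
t: 16.12
eef_pos: [0.5558, 0.1243, 0.1255]
eef_rot: [0.444, -0.55, 0.551, -0.444]
ft_force: [0.2, -0.5, -0.2]
width: 0.397
```

```bash
python3 - <<'E'
from h import *
cs=cam("scene");save(cs[0],"s13.png",(180,130,290,220),6)
ct=cam("top");save(ct[0],"t13.png",(225,185,355,275),6)
print(strips(ct,.0545,40),strips(cs,.0545,40))
s=ctrl.observe();print(s["eef_pos"],s["ft_force"])
E
```

```text
[(390.1, -62.4, 31.0, 27.8, 43.6), (452.7, 219.3, 56.7, 18.4, 78.6), (524.9, -24.1, 66.9, 20.0, 77.1)] [(478.9, 242.2, 104.2, 19.7, 78.2), (521.3, -42.7, 107.8, 24.6, 76.4), (575.2, 224.2, 104.1, 19.6, 75.4), (625.3, 212.0, 104.7, 18.9, 78.0)]
[0.55494883 0.12141299 0.12438117] [ 0.17149609 -0.46425999  0.28584595]
```

View pics/s13.png

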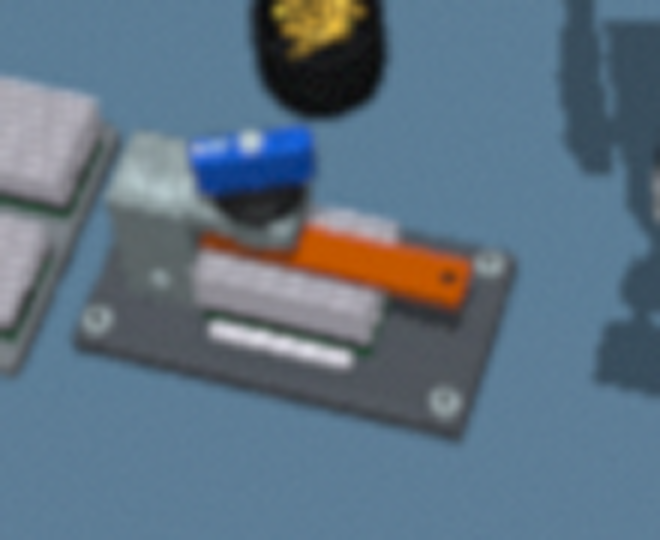

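View pics/t13.png

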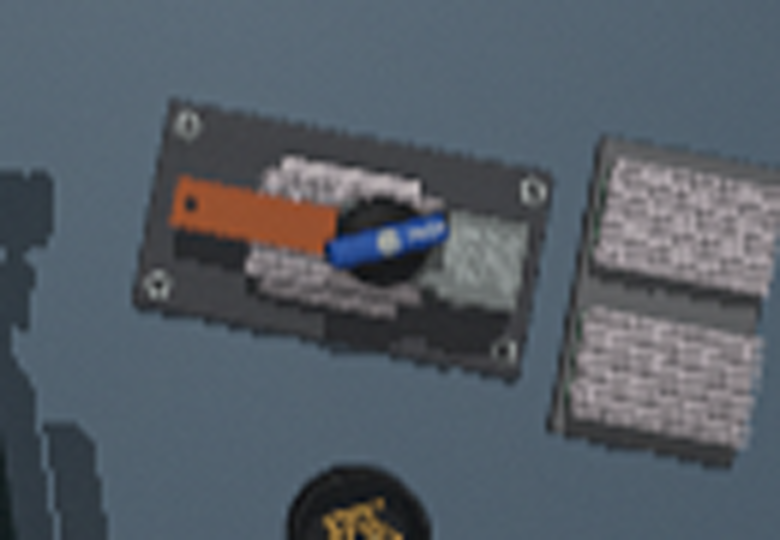

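The strip is home: its tail is at about (172,202) in the top crop, and it is flat and aligned. Its drag was about 6–8 N, so the pack is snug with one strip. Next is the knob: I'll go above it and measure the wing.

```bash
python3 - <<'E'
from h import *
delta((.5127,-.0735,.140),10);print(ctrl.observe()["q"].round(2))
ct=cam("top")
hsv=cv2.cvtColor(ct[0],cv2.COLOR_RGB2HSV);m=cv2.inRange(hsv,(105,150,60),(130,255,255));m[:, :270]=0;m[:,320:]=0;m[:200]=0;m[240:]=0
k=max(cv2.findContours(m,0,1)[0],key=cv2.contourArea);w=np.array([onz(ct,p[0],.117)[:2]*1000 for p in k],np.float32);print(cv2.minAreaRect(w))
E
```

```text
shift [ -42.2 -194.9   15.6] rv [ 0.2 -0.  22.5] F [ 0.17 -0.46  0.29] M [-0.035 -0.051 -0.006] w 37.9 t 16.225
[ 0.12  0.15  1.42 -0.    1.57  0.33]
((510.0745544433594, -60.31218719482422), (12.417868614196777, 19.88400650024414), 12.402382850646973)
```

Call:
{"fn": "step_arm", "kwargs": {
  "series": [
    [-10,-45,20,0,0,8,0.15],
    [-22,-100,20,0,0,16,0.15],
    [-33,-155,20,0,0,22.5,0.15],
    [-42,-195,20,0,0,22.5,0.15],
    [-42,-195,20,0,0,22.5,0.15],
    [-42,-195,20,0,0,22.5,0.15]
  ]
}}

```text
t: 17.02
eef_pos: [0.5128, -0.0737, 0.1445]
eef_rot: [0.541, -0.455, 0.455, -0.541]
ft_force: [-0.1, -0.0, -0.1]
width: 0.424
```

```bash
python3 - <<'E'
from h import *
delta((.5127,-.0735,.140),10)
w=cam("wrist"); save(w[0],"w14.png",None,1.5)
hsv=cv2.cvtColor(w[0],cv2.COLOR_RGB2HSV);m=cv2.inRange(hsv,(105,150,50),(130,255,255))
for k in cv2.findContours(m,0,1)[0]:
  if cv2.contourArea(k)>300:
    p=np.array([onz(w,q[0],.117)[:2]*1000 for q in k],np.float32);print(cv2.boundingRect(k),cv2.minAreaRect(p))
E
```

```text
shift [-0.1  0.2 -4.5] rv [ 0.  -0.   0.1] F [-0.09 -0.   -0.05] M [-0.028 -0.059 -0.005] w 39.8 t 17.025
```

View pics/w14.png

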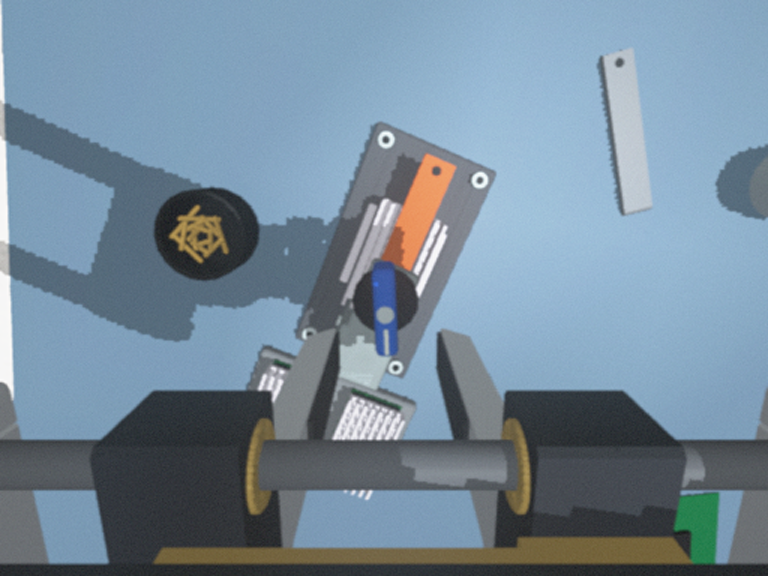

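```bash
python3 - <<'E'
from h import *
w=cam("wrist")
save(w[0],"w15.png",(210,150,310,250),6)
g=lambda p:onz(w,(p[0]/1.5,p[1]/1.5),.117)*1000
a,b,c=g((383,266)),g((388,352)),g((385,315));print(a,b,c,np.linalg.norm(b-a),np.degrees(np.arctan2(*(b-a)[1::-1])))
E
```

```text
[506.63615603 -48.12997634 117.        ] [517.05427048 -92.79509931 117.        ] [512.02029049 -73.12054985 117.        ] 45.864041678334395 -76.87053689245421
```

View pics/w15.png

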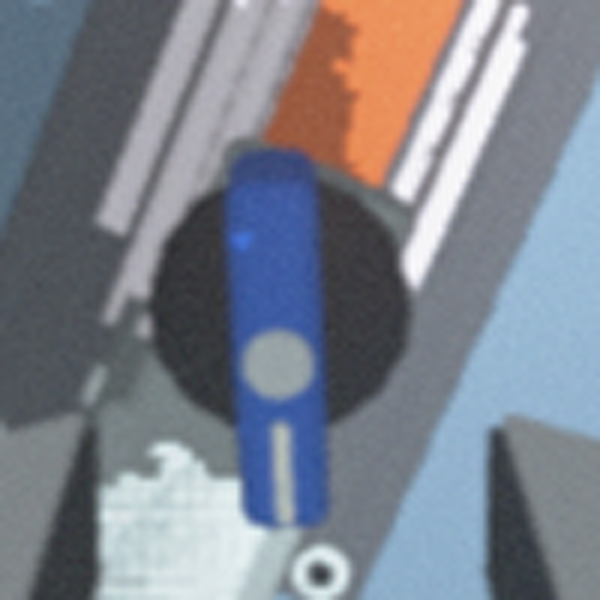

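Call:
{"fn": "step_arm", "kwargs": {
  "series": [
    [-0.4,0.3,-25,0,0,3,0.15],
    [-0.4,0.3,-45,0,0,3,0.3],
    [-0.4,0.3,-57,0,0,3,0.4],
    [-0.4,0.3,-62,0,0,3,0.4],
    [-0.4,0.3,-62,0,0,3,0.4]
  ]
}}

```text
t: 17.75
eef_pos: [0.513, -0.0726, 0.0829]
eef_rot: [0.554, -0.44, 0.441, -0.553]
ft_force: [-0.1, 0.6, 0.5]
width: 0.3
```

```bash
python3 - <<'E'
from h import *
delta((.5124,-.0734,.080),13)
w=cam("wrist"); save(w[0],"w16.png",None,1.5)
E
```

```text
shift [-0.6 -0.8 -2.9] rv [ 0.1  0.  -0. ] F [-0.15  0.62  0.53] M [-0.015 -0.058 -0.034] w 28.2 t 17.75
```

View pics/w16.png

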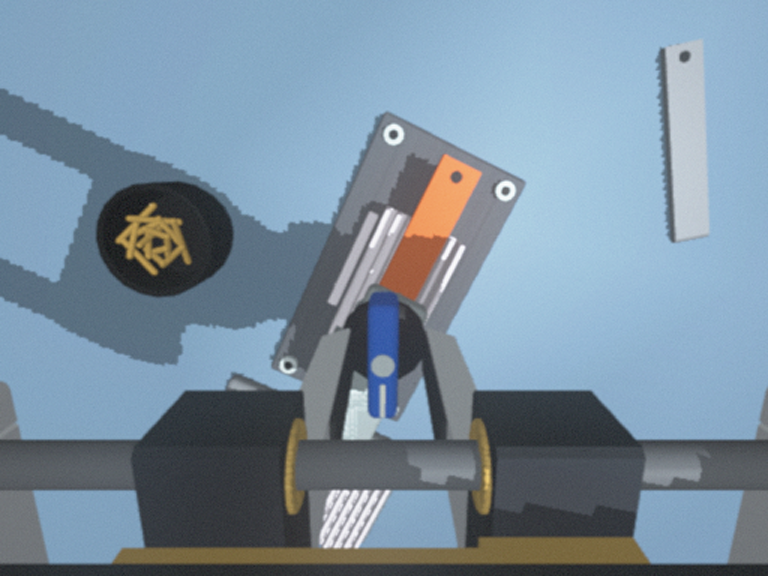

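```bash
cat >> h.py <<'E'
def avg(n=10):
    L=[]
    for _ in range(n):
        ctrl.read_camera("top"); s=ctrl.observe(); L.append([*s["ft_force"],*s["moment"]])
    L=np.array(L);print("mean",L.mean(0).round(3),"sd",L.std(0).round(3),"yaw",np.degrees(np.arctan2(*R.from_quat(s["eef_rot"]).as_matrix()[1::-1,2])).round(2),"pos",(s["eef_pos"]*1000).round(1),"w",(s["width"]*94).round(1),"q6",s["q"][5].round(3),"tau6",s["joint_torque"][5].round(3),"t",s["t"])
E
python3 -c "
from h import *
avg(10)"
```

```text
Traceback (most recent call last):
  File "h.py", line 49, in avg
    L=np.array(L);print("mean",L.mean(0).round(3),"sd",L.std(0).round(3),"yaw",np.degrees(np.arctan2(*R.from_quat(s["eef_rot"]).as_matrix()[1::-1,2])).round(2),"pos",(s["eef_pos"]*1000).round(1),"w",(s["width"]*94).round(1),"q6",s["q"][5].round(3),"tau6",s["joint_torque"][5].round(3),"t",s["t"])
                                                                                                                                                                                                       ^^^^^^^^^^^^^^^^^^^^^
AttributeError: 'float' object has no attribute 'round'
```

Call:
{"fn": "step_arm", "kwargs": {
  "series": [
    [-0.6,-0.5,-1,0,0,0,1],
    [-0.6,-0.5,-1,0,0,0,1],
    [-0.6,-0.5,-1,0,0,0,1],
    [-0.6,-0.5,-1,0,0,0,1]
  ],
  "grip_force": 30
}}

```text
t: 18.8
eef_pos: [0.5113, -0.0736, 0.0816]
eef_rot: [0.554, -0.441, 0.44, -0.552]
ft_force: [-4.8, -0.8, 2.1]
width: 0.128
```

```bash
python3 -c "
from h import *
avg(10)"
```

```text
Traceback (most recent call last):
  File "h.py", line 49, in avg
    L=np.array(L);print("mean",L.mean(0).round(3),"sd",L.std(0).round(3),"yaw",np.degrees(np.arctan2(*R.from_quat(s["eef_rot"]).as_matrix()[1::-1,2])).round(2),"pos",(s["eef_pos"]*1000).round(1),"w",(s["width"]*94).round(1),"q6",s["q"][5].round(3),"tau6",s["joint_torque"][5].round(3),"t",s["t"])
                                                                                                                                                                                                       ^^^^^^^^^^^^^^^^^^^^^
AttributeError: 'float' object has no attribute 'round'
```

```bash
sed -i 's/(s\["width"\]\*94).round(1)/round(float(s["width"])*94,1)/; s/s\["q"\]\[5\].round(3)/round(float(s["q"][5]),3)/; s/s\["joint_torque"\]\[5\].round(3)/round(float(s["joint_torque"][5]),3)/' h.py; python3 -c "
from h import *
avg(6)"
```

```text
mean [-5.25  -0.991  1.75  -0.284  0.909 -0.015] sd [0.259 0.41  0.451 0.013 0.016 0.021] yaw 12.97 pos [511.3 -73.6  81.6] w 12.0 q6 -0.477 tau6 -0.003 t 19.6
```

Call:
{"fn": "step_arm", "kwargs": {
  "series": [
    [-1,0,0,0,0,0,1],
    [-1,0,0,0,0,-3,1],
    [-1,0,0,0,0,-6,1],
    [-1,0,0,0,0,-9,1],
    [-1,0,0,0,0,-12,1]
  ]
}}

```text
t: 20.23
eef_pos: [0.5113, -0.0736, 0.0816]
eef_rot: [0.504, -0.496, 0.497, -0.503]
ft_force: [-2.0, -2.0, 0.2]
width: 0.122
```

```bash
python3 -c "
from h import *
avg(10)"
```

```text
mean [-2.593 -2.014 -0.778 -0.402  0.417 -0.025] sd [0.282 0.824 0.573 0.063 0.065 0.03 ] yaw 0.99 pos [511.3 -73.6  81.7] w 11.9 q6 -0.269 tau6 -0.021 t 20.725
```

```bash
cat > now.py <<'E'
from h import *
s=ctrl.observe();print("F",s["ft_force"].round(2),"M",s["moment"].round(3),"tau",s["joint_torque"].round(3),"yaw",np.degrees(np.arctan2(*R.from_quat(s["eef_rot"]).as_matrix()[1::-1,2])).round(2),"t",s["t"])
E
python3 - <<'E'
from h import *
w=cam("wrist"); save(w[0],"w17.png",(180,90,330,290),4)
E
```

```text
(no output)
```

View pics/w17.png

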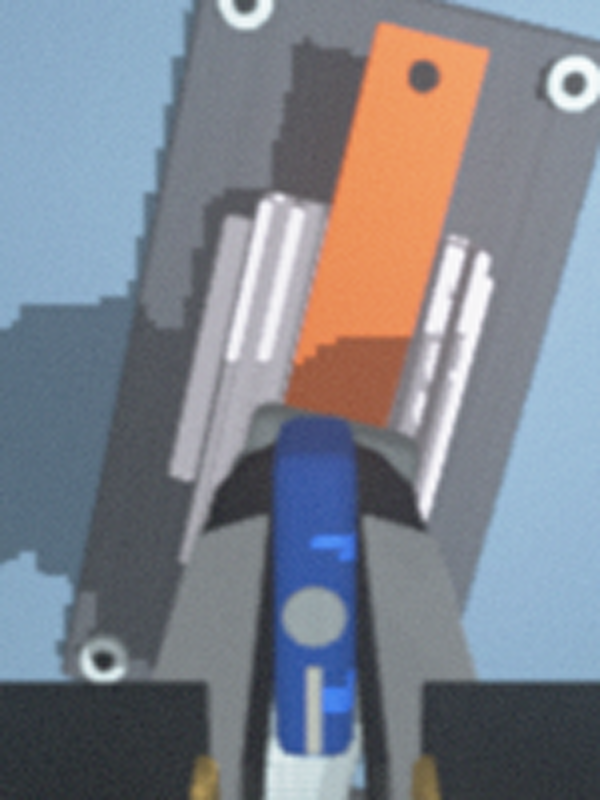

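Call:
{"fn": "step_arm", "kwargs": {
  "series": [
    [-1,0,0,0,0,-1,1],
    [-1,0,0,0,0,-2,1],
    [-1,0,0,0,0,-3,1]
  ]
}}

```text
t: 21.15
eef_pos: [0.5112, -0.0736, 0.0817]
eef_rot: [0.491, -0.508, 0.51, -0.491]
ft_force: [3.0, -2.6, -4.9]
width: 0.126
```

```bash
python3 now.py
```

```text
F [ 2.97 -2.6  -4.88] M [-0.567 -0.757  0.094] tau [ 1.1140e+00 -3.4040e+01 -2.9762e+01  7.4000e-01  1.3940e+00 -3.2000e-02] yaw -2.08 t 21.15
```

Call:
{"fn": "step_arm", "kwargs": {
  "series": [
    [0.6,0,-0.7,0,0,-1,1],
    [0.6,0,-0.7,0,0,-2,1],
    [0.6,0,-0.7,0,0,-3,1]
  ]
}}

```text
t: 21.52
eef_pos: [0.5113, -0.0735, 0.0816]
eef_rot: [0.477, -0.521, 0.522, -0.477]
ft_force: [0.9, -2.2, -0.1]
width: 0.127
```

```bash
python3 now.py;  python3 -c "
from h import *
avg(10)"
```

```text
F [ 0.93 -2.24 -0.15] M [-0.613 -0.421  0.064] tau [ 1.2370e+00 -3.1850e+01 -2.8445e+01  8.8900e-01  8.0700e-01 -3.1000e-02] yaw -5.09 t 21.525
mean [ 1.567 -2.89   0.277 -0.622 -0.409  0.039] sd [0.561 0.408 0.806 0.026 0.022 0.03 ] yaw -5.03 pos [511.2 -73.5  81.6] w 11.3 q6 -0.164 tau6 0.039 t 22.025
```

Call:
{"fn": "step_arm", "kwargs": {
  "series": [
    [0,0,0,0,0,-1,1],
    [0,0,0,0,0,-2,1],
    [0,0,0,0,0,-3,1]
  ]
}}

```text
t: 22.4
eef_pos: [0.5112, -0.0736, 0.0816]
eef_rot: [0.464, -0.533, 0.535, -0.463]
ft_force: [1.9, -3.3, 2.6]
width: 0.124
```

```bash
python3 now.py;  python3 -c "
from h import *
avg(10)"
```

```text
F [ 1.88 -3.27  2.64] M [-0.66  -0.471  0.132] tau [  1.388 -29.77  -26.205   0.979   0.994  -0.03 ] yaw -8.09 t 22.4
mean [ 1.949 -3.173  4.082 -0.707 -0.522  0.044] sd [0.408 0.588 0.854 0.027 0.021 0.025] yaw -8.02 pos [511.2 -73.5  81.5] w 11.8 q6 -0.112 tau6 0.039 t 22.9
```

```bash
cat > dec.py <<'E'
from h import *
import sys
L=[];T=[]
for i in range(int(sys.argv[1]) if len(sys.argv)>1 else 7):
    s=ctrl.observe();L.append(s["moment"][2]);T.append(s["joint_torque"][5]);ctrl.read_camera("top")
print("Mz",np.round(L,3),"mean",np.mean(L).round(3),"tau6",np.round(T,3),"F",s["ft_force"].round(1),"yaw",np.degrees(np.arctan2(*R.from_quat(s["eef_rot"]).as_matrix()[1::-1,2])).round(2),"t",s["t"])
E
```

Call:
{"fn": "step_arm", "kwargs": {
  "series": [
    [-0.4,0.3,0.3,0,0,-1.5,1],
    [-0.4,0.3,0.3,0,0,-3,1]
  ]
}}

```text
t: 23.15
eef_pos: [0.5112, -0.0735, 0.0816]
eef_rot: [0.449, -0.545, 0.547, -0.449]
ft_force: [4.4, -4.5, 3.2]
width: 0.127
```

```bash
python3 dec.py
```

```text
Mz [ 0.077  0.046  0.007  0.011 -0.005  0.042  0.018] mean 0.028 tau6 [-0.086  0.132  0.119  0.053  0.04   0.038  0.037] F [ 4.  -4.3  3.5] yaw -11.07 t 23.45
```

Call:
{"fn": "step_arm", "kwargs": {
  "series": [
    [0,0,0,0,0,-1.5,1],
    [0,0,0,0,0,-3,1]
  ]
}}

```text
t: 23.75
eef_pos: [0.5113, -0.0735, 0.0816]
eef_rot: [0.435, -0.557, 0.559, -0.435]
ft_force: [3.4, -3.6, 3.6]
width: 0.124
```

```bash
python3 dec.py
```

```text
Mz [0.046 0.055 0.084 0.078 0.001 0.044 0.076] mean 0.055 tau6 [-0.082  0.139  0.125  0.059  0.045  0.043  0.043] F [ 3.7 -4.5  3.6] yaw -14.07 t 24.05
```

Call:
{"fn": "step_arm", "kwargs": {
  "series": [
    [0.5,-0.4,-0.2,0,0,-1.5,1],
    [0.5,-0.4,-0.2,0,0,-3,1]
  ]
}}

```text
t: 24.35
eef_pos: [0.5113, -0.0735, 0.0815]
eef_rot: [0.42, -0.568, 0.569, -0.42]
ft_force: [2.1, -3.3, 5.4]
width: 0.128
```

```bash
python3 dec.py
```

```text
Mz [ 0.126  0.072  0.12   0.061 -0.     0.033  0.076] mean 0.07 tau6 [-0.062  0.161  0.147  0.081  0.067  0.065  0.065] F [ 2.  -3.3  5.2] yaw -17.07 t 24.65
```

Call:
{"fn": "step_arm", "kwargs": {
  "series": [
    [0,0,0,0,0,-1.5,1],
    [0,0,0,0,0,-3,1]
  ]
}}

```text
t: 24.95
eef_pos: [0.5113, -0.0735, 0.0816]
eef_rot: [0.405, -0.579, 0.58, -0.405]
ft_force: [2.8, -2.1, 5.3]
width: 0.125
```

```bash
python3 dec.py
```

```text
Mz [0.122 0.075 0.043 0.05  0.04  0.014 0.097] mean 0.063 tau6 [-0.061  0.161  0.147  0.081  0.068  0.066  0.066] F [ 3.5 -3.8  5.4] yaw -20.07 t 25.25
```

Joint-6 holding torque was flat at about 0.039, rose 0.022, and is now flat again at 0.066. That fits tightening and then clutch slip starting near yaw -15°. I'm checking that the plateau holds.

Call:
{"fn": "step_arm", "kwargs": {
  "series": [
    [0,0,0,0,0,-1.5,1],
    [0,0,0,0,0,-3,1]
  ]
}}

```text
t: 25.55
eef_pos: [0.5113, -0.0736, 0.0815]
eef_rot: [0.39, -0.59, 0.591, -0.39]
ft_force: [2.9, -3.0, 4.7]
width: 0.123
```

```bash
python3 dec.py
```

```text
Mz [ 0.113  0.103  0.075  0.072  0.084 -0.008  0.077] mean 0.074 tau6 [-0.061  0.164  0.151  0.079  0.064  0.062  0.062] F [ 2.  -3.7  4.6] yaw -23.06 t 25.85
```

Call:
{"fn": "step_arm", "kwargs": {
  "series": [
    [0,0,0,0,0,-1.5,1],
    [0,0,0,0,0,-3,1]
  ]
}}

```text
t: 26.15
eef_pos: [0.5113, -0.0736, 0.0815]
eef_rot: [0.374, -0.599, 0.6, -0.374]
ft_force: [2.1, -3.1, 5.6]
width: 0.124
```

```bash
python3 dec.py
```

```text
Mz [0.141 0.055 0.046 0.053 0.065 0.054 0.045] mean 0.066 tau6 [-0.061  0.161  0.147  0.081  0.068  0.066  0.066] F [ 2.9 -3.1  4.6] yaw -26.06 t 26.45
```

Call:
{"fn": "step_arm", "kwargs": {
  "series": [
    [0,0,0,0,0,-1.5,1],
    [0,0,0,0,0,-3,1]
  ]
}}

```text
t: 26.75
eef_pos: [0.5113, -0.0736, 0.0815]
eef_rot: [0.359, -0.609, 0.61, -0.358]
ft_force: [3.4, -4.2, 5.6]
width: 0.121
```

```bash
python3 dec.py
```

```text
Mz [0.097 0.068 0.063 0.07  0.097 0.021 0.085] mean 0.072 tau6 [-0.061  0.161  0.147  0.081  0.068  0.066  0.066] F [ 3.6 -3.3  5.6] yaw -29.06 t 27.05
```

Call:
{"fn": "step_arm", "kwargs": {
  "series": [
    [0,0,0,0,0,-1.5,1],
    [0,0,0,0,0,-2.5,1]
  ]
}}

```text
t: 27.35
eef_pos: [0.5113, -0.0736, 0.0815]
eef_rot: [0.345, -0.617, 0.618, -0.345]
ft_force: [3.7, -2.7, 5.0]
width: 0.123
```

```bash
python3 dec.py; python3 - <<'E'
from h import *
w=cam("wrist"); save(w[0],"w18.png",(180,90,330,290),4)
E
```

```text
Mz [0.154 0.115 0.102 0.069 0.119 0.109 0.081] mean 0.107 tau6 [0.009 0.147 0.135 0.091 0.082 0.081 0.081] F [ 3.2 -3.8  5.3] yaw -31.55 t 27.65
```

View pics/w18.png

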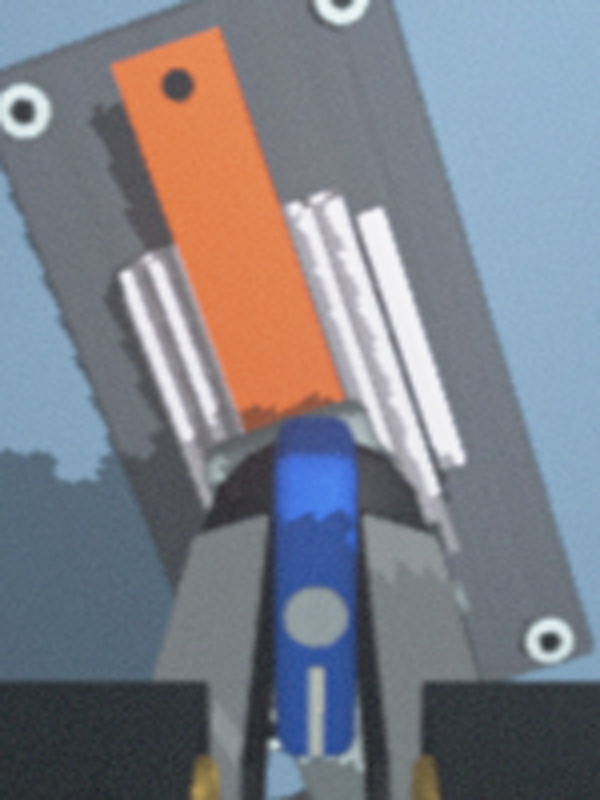

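Plateau is steady, with estimated slip of about 0.2–0.3 rad. A small dip at yaw -23° is probably the click. I'll let go, rise and inspect.

Call:
{"fn": "step_arm", "kwargs": {
  "series": [
    [0,0,0,0,0,0,0.5],
    [0,0,0,0,0,0,0.3],
    [0,0,0,0,0,0,0.3],
    [0,0,20,0,0,0,0.3],
    [0,0,50,0,0,0,0.3],
    [3,40,80,0,0,0,0.3],
    [6,90,80,0,0,0,0.3],
    [10,130,80,0,0,0,0.3],
    [10,130,80,0,0,0,0.3]
  ]
}}

```text
t: 28.88
eef_pos: [0.5203, 0.059, 0.1606]
eef_rot: [-0.347, 0.617, -0.616, 0.346]
ft_force: [-0.3, -0.5, -0.4]
width: 0.353
```

```bash
python3 - <<'E'
from h import *
cs=cam("scene");save(cs[0],"s19.png",(180,130,290,220),6)
ct=cam("top");save(ct[0],"t19.png",(225,185,355,275),6)
print(strips(ct,.0545,40),strips(cs,.0545,40))
print(strips(ct),strips(cs))
delta((.511,.06,.165),-12.5)
r=R.from_euler('x',-45,degrees=True)*down(-12.5)*R.from_quat(ctrl.observe()["eef_rot"]).inv();print(r.as_rotvec(degrees=True))
E
```

```text
[(390.7, -62.2, 30.2, 29.4, 56.8), (460.0, 255.1, 82.8, 18.2, 78.3), (521.8, -38.0, 40.2, 18.5, 78.1), (562.8, 248.4, 57.6, 18.3, 75.5), (611.9, 235.9, 57.6, 18.5, 78.1)] [(478.9, 242.2, 104.2, 19.7, 78.2), (521.0, -42.6, 107.8, 25.3, 76.4), (575.1, 224.3, 104.1, 19.6, 75.3), (625.2, 211.8, 104.4, 18.9, 78.0)]
[(458.7, 261.8, 85.1, 18.7, 78.3)] [(458.5, 249.6, 108.0, 20.4, 78.2), (502.2, -45.9, 111.8, 26.2, 76.4), (558.4, 230.9, 108.0, 20.3, 75.3), (610.3, 218.0, 108.3, 19.6, 78.0)]
shift [-9.4  3.6  4.4] rv [ 0.1 -0.1 19. ] F [-0.84  0.78 -0.23] M [-0.023 -0.054  0.051] w 32.8 t 28.975
[-44.46316288   7.34692487  18.02653021]
```

View pics/s19.png

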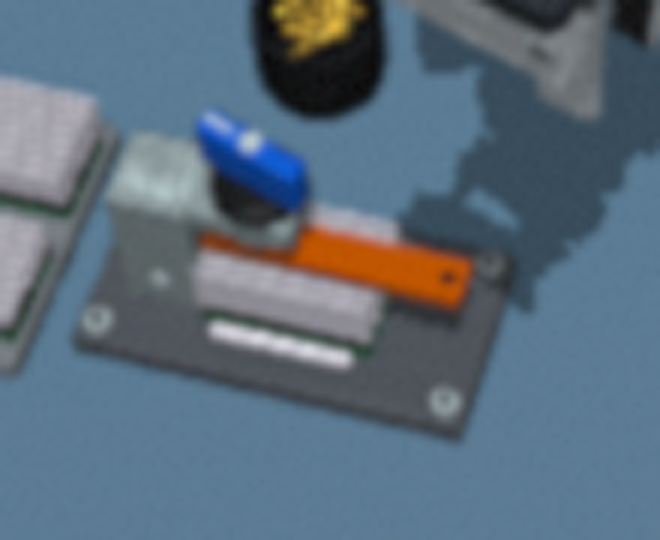

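View pics/t19.png

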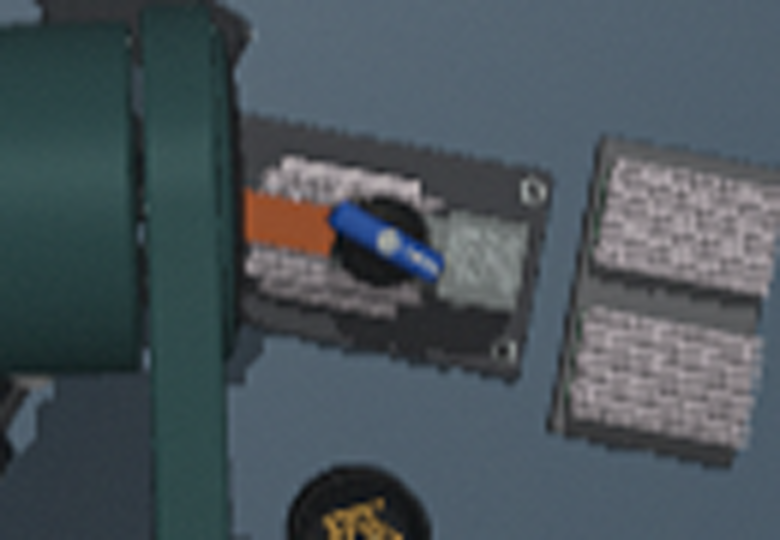

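```bash
python3 - <<'E'
from h import *
print(ctrl.observe()["t"]); print(ctrl.job_done())
E
```

```text
28.975
the job is handed in; nothing more can be done
None
```

I packed the gap with one strip, turned the blue knob clockwise past what I judge to be its first click, let go, and handed the job in at t ≈ 29 s.

**Packing:** The module under the foot is the tall one (48.5 mm top), so one strip was enough. I slid the second strip from the base side of the rack under the foot. It dragged with about 6–8 N and stopped at the column when the force rose to 11 N.

**Clamping:** I turned the knob 44.5° (0.78 rad) in total. Joint-6 holding torque rose and then stayed flat from a yaw of about -15°, which I read as the pack tightening and the clutch starting to slip. That puts the slip at about 0.25–0.31 rad, between the two clicks.

**Last checks:** The strip is home, flat and aligned in both fixed cameras. The other three strips are still in the rack, I saw no shift in the modules or the cup, and the arm is clear of everything.

**What disagreed or wasn't confirmed:**
- The fingertips turned out to stand about 15–23 mm behind the reported tool point, not 11 mm ahead as stated. My first two grips closed above the strip.
- The foot's lift and the clutch slip could not be seen. I inferred both from torque and geometry.
- Single wrist-moment readings were too noisy to show the click. A small torque dip near a yaw of -23° fits it.

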